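# Load component cups into a rotary store with an index-locked dial cover

## Task

Put the component cups away in the rotary store: pull up the red index plunger and twist it into its rest notch so that it stays up by itself, then turn the clear cover so that its opening lies over the right compartment and set each cup from the bench (they have carrying handles) upright into the compartment with the disc of its own colour. When all cups are in, turn the cover back home so that the opening lies over the blank place and let the plunger down again until its pin is fully in the notch and locks the cover. Leave the circuit board, the screwdriver and the parts bin alone.

Things in the scene. Friction and masses are not known exactly. Their poses are not given: they have to be found in the camera images.
- carousel: Rotary store fixed to the bench: blue drum 320 mm across, 92 mm high; origin at the centre of its underside. +x = home direction, where the plunger bracket stands. Five places 72 deg apart: the one at +x is filled in (blank), the others are open compartments centred 105 mm from the axis. Hub radius 45, drum wall inner radius 152, divider thickness 5, floor 10 above the bench, wall tops 92 mm.
- cover (a joint): Angle (rad) of the clear dial cover about the drum's axis: 0 = home, opening over the blank place; positive counter-clockwise from above. The opening points along the carousel's +x turned by this angle. Stops at -2.8 and 2.8, which reaches all compartments. Light friction (0.06 N m), stays where left. Locked at home while the plunger pin is down in the notch of its rim.
- cover_peg (a point): Top centre of the cover's black turning peg: an upright round post 20 mm in diameter, 65 mm tall (100 to 165 mm above the bench), 100 mm from the drum's axis, 180 deg round from the opening. Grip it or push it round.
- opening (a point): Middle of the cover's opening, 105 mm from the drum's axis, on the cover's top face; turns with the cover. The opening is a wedge 66 deg wide from radius 46 to 150 mm. Cover underside 96, top 100 mm above the bench; outside the opening runs the yellow rim (radius 150 to 166, top 106 mm), with one 15 mm notch for the plunger pin in line with the opening.
- plunger (a joint): Lift (m) of the sprung index plunger, 158 mm from the drum's axis along the carousel's +x. 0 = pin down in the notch, cover locked; 0.009 = pin on top of the rim as the cover is not home; 0.026 = top stop. Spring 6 N (down) to 10 N (up). Its handle twists only above 0.018; let down a quarter turn round, it lies in a rest notch and stays at about 0.014, clear of the rim.
- handle (a joint): Twist (rad) of the plunger's red bar handle, positive counter-clockwise from above: 0 = bar along the carousel's x axis (working position, the plunger can drop), +1.57 or -1.57 = bar across it (rest position, either way will do). Range -1.75 to 1.75. Turns lightly.
- handle_grip (a point): Grip point in the plunger's red bar handle: bar 50 mm long (this point's x axis), 12 mm thick (y), 28 mm high, from 16 mm below this point to 12 mm above it; 166 mm above the bench when the plunger is down. Rises and turns with the handle. The steel block under the bar tops out 140 mm above the bench.
- pcb: Green circuit board lying on the bench, 125 x 85 mm, origin under its centre; bystander, leave it alone.
- screwdriver: Screwdriver lying on the bench along its x axis; bystander, leave it alone.
- parts_bin: Open black parts bin 110 x 160 x 50 mm, origin under its centre; bystander, leave it alone.
- pad_red: Red disc, 90 mm across, 1 mm thick and flat, on the floor of the compartment meant for the red cup, seen through the clear cover; origin at its centre, 10 mm above the bench. Which compartment has which colour changes from start to start.
- cup_red: Red component cup with a closed lid: cylinder 62 mm across, 42 mm high, with a steel bail handle on top; origin at the centre of its underside, z up. The handle's top bar is a round bar 10 mm thick, 52 mm long along the cup's x axis, its centre line 70 mm above the underside (top of the handle 75 mm), on two legs 42 mm apart. About 150 g. May be absent.
- pad_blue: Blue disc, 90 mm across, 1 mm thick and flat, on the floor of the compartment meant for the blue cup, seen through the clear cover; origin at its centre, 10 mm above the bench. Which compartment has which colour changes from start to start.
- cup_blue: Blue component cup with a closed lid: cylinder 62 mm across, 42 mm high, with a steel bail handle on top; origin at the centre of its underside, z up. The handle's top bar is a round bar 10 mm thick, 52 mm long along the cup's x axis, its centre line 70 mm above the underside (top of the handle 75 mm), on two legs 42 mm apart. About 150 g. May be absent.
- pad_yellow: Yellow disc, 90 mm across, 1 mm thick and flat, on the floor of the compartment meant for the yellow cup, seen through the clear cover; origin at its centre, 10 mm above the bench. Which compartment has which colour changes from start to start.
- cup_yellow: Yellow component cup with a closed lid: cylinder 62 mm across, 42 mm high, with a steel bail handle on top; origin at the centre of its underside, z up. The handle's top bar is a round bar 10 mm thick, 52 mm long along the cup's x axis, its centre line 70 mm above the underside (top of the handle 75 mm), on two legs 42 mm apart. About 150 g. May be absent.
- pad_green: Green disc, 90 mm across, 1 mm thick and flat, on the floor of the compartment meant for the green cup, seen through the clear cover; origin at its centre, 10 mm above the bench. Which compartment has which colour changes from start to start.
- cup_green: Green component cup with a closed lid: cylinder 62 mm across, 42 mm high, with a steel bail handle on top; origin at the centre of its underside, z up. The handle's top bar is a round bar 10 mm thick, 52 mm long along the cup's x axis, its centre line 70 mm above the underside (top of the handle 75 mm), on two legs 42 mm apart. About 150 g. May be absent.

How it is judged:
By the outcome, as a careful person would: the job done as asked, in the order asked, and still so for the second after the job is handed in, with the robot touching nothing.
Of cup_red, cup_blue, cup_yellow, cup_green only 2 to 3 are there at a start; the rules pass over those that are not, and their reading is None.
At some moment in a run one of cup_red, cup_blue, cup_yellow, cup_green may be knocked a few centimetres aside while the robot is not near it.
It also fails if it takes over 210 s, if anything falls off the work surface, if the arm or the gripper's body presses on something with over 40 N, if the wrist force passes 120 N, or if a joint passes its speed limit or range.

## Robot

A 6-joint arm with a two-finger parallel gripper is mounted at the origin on the work surface. World frame = base frame: x ahead of the robot, y to its left, z up, the work surface at z = 0. Lengths are in mm, angles in rad, forces in N, time in s.
With the tool pointing down it reaches from about 325 to 850 mm from the base axis. Payload 4.4 kg.
Tool frame: the origin (TCP) lies on the centre line of the jaws, within the pads' length; the fingertips stand 14 mm ahead of it and the grasp point (between the pads) lies 5 mm behind it (tip_reach is the distance from the TCP to the fingertips, in mm); z points along the fingers, y is the direction in which the jaws open and shut (so a half turn about z gives the same grasp; the last joint's range is limited). The gripper opens to 94 mm and grips with 3 to 60 N. Pads are 16 mm wide; open, the fingers measure 119 mm over their backs; the gripper's body (75 mm by 177 mm) begins 78 mm behind the grasp point.
Start: joints at [1.196, 0.207, 1.542, -0, 1.393, -0.15], TCP at [127.623, 560.66, 194.647] pointing down, gripper open.
Joint ranges: [-2.73, 2.73], [-0.86, 2.22], [0.23, 2.46], [-1.11, 4.25], [0.08, 2.63], [-2.82, 2.82]. Speed limits (rad/s): [2.79, 2.79, 3.14, 3.14, 3.14, 3.14].

## Interface

Orientations are given as a unit quaternion [w, x, y, z].
In Python, from workcell import observe, get_image, job_done, tip_reach gives the robot as it stands. The module is installed in compiled form; this text tells all that it offers.
- The arm moves only by the tool send_rows, never from a script. Its argument "targets" is a list that holds one entry, the list of rows, each a list of 7 numbers: the turn, a rotation vector about the tool's x, y, z in degrees, then the shift along the tool's x, y, z in m, then the opening, from -1 (shut) to 1 (fully open). A call has 1 to 8 rows; each row shifts and turns the pose as measured when the row begins, along the tool's axes as they then stand; what a row does not reach is not made up. A row lasts 1/8 s, in which the tool goes at most 62.5 mm and 10.7 degrees, less where a joint would pass 70% of its speed; a pose out of reach is approached as far as the arm can. A call is refused whole if a number of a shift passes 0.0625 or a number of a turn 10.7, either way. A call with a gripper value outside its range is refused whole. The fingers move at their own pace and stop on an object; "force" is the grip in N (left out, the last holds). Time passes only in rows, so rows that do not move let the fingers close. It gives the time, the measured TCP pose, the force and the opening at its end, in the units of the state.
- observe(): the state, without advancing time (a new reading comes with each control period).
- get_image(name): name is "scene" or "top" or "wrist"; returns a dict with "image" (384x512x3 uint8, red, green, blue), "mtx" (3x3 intrinsics, pixels), "world_to_cam" (4x4, takes a point from world to camera coordinates). Camera axes: x right, y down, z forward; pixel columns grow to the right and rows downward; lengths in mm; the calibration is good to about 2 mm. A picture is of the moment at which its call begins. There is no depth.
- job_done(): hands the job in, once; it reports no verdict.
The state is a dict: "t": time; "q": joint angles; "joint_vel": joint speeds; "effort": joint torques, N m; "position": TCP position; "ee_rot": TCP orientation; "ft_force": force on the tool from outside, world axes, zero at the start; "wrist_torque": the same for the moment, N m; "width": finger opening in mm.
Only numpy, scipy, OpenCV 4.12 (cv2) and the standard library are available. Lean on these libraries where they do the work, as an engineer would, in place of code of your own. Each camera call takes 0.05 s, during which the arm holds its last target. There are 200 camera calls.

## Working session

There is one attempt and no reset: what is moved stays moved. The work goes in short steps, Python scripts to look and compute and a tool call to move; the robot and the scene stay as the last step left them, time stands still between calls to the robot, and variables do not carry over. Pictures are saved under pics/ and viewed, about 12 in all and at most 16, crops included, and the job is handed in when it is done.

Besides the shell and the picture viewer there is one more tool, called by a JSON object that holds its "api" and its "payload", one argument or row to a line. send_rows: Moves the arm, as the interface text tells. Its arguments: {"type":"object","properties":{"targets":{"type":"array"},"force":{"type":"number"}},"required":["targets"]}

```bash
mkdir -p pics; ls
cat > h.py <<'E'
import numpy as np, cv2
from workcell import observe, get_image, job_done, tip_reach
from scipy.spatial.transform import Rotation as R
def shot(n,f=None):
    d=get_image(n)
    if f: cv2.imwrite('pics/'+f,d['image'][:,:,::-1])
    return d
def ray(d,u,v,z):
    M=np.array(d['world_to_cam']);K=np.array(d['mtx'])
    c=-M[:3,:3].T@M[:3,3]; r=M[:3,:3].T@np.linalg.inv(K)@np.array([u,v,1.])
    return c+r*(z-c[2])/r[2]
def proj(d,p):
    M=np.array(d['world_to_cam']);K=np.array(d['mtx'])
    q=K@(M[:3,:3]@np.array(p,float)+M[:3,3]);return q[:2]/q[2]
E
python3 - <<'E'
from h import *
s=observe();print({k:np.round(v,3) for k,v in s.items()},tip_reach)
a=shot('scene','s1.png');b=shot('top','t1.png')
for d in(a,b):
    M=np.array(d['world_to_cam']);print(np.round(-M[:3,:3].T@M[:3,3]),np.round(M[:3,:3],2).tolist(),np.round(d['mtx'],1).tolist())
E
```

```text
pics
{'t': np.float64(0.0), 'q': array([ 1.196,  0.207,  1.543,  0.   ,  1.393, -0.151]), 'joint_vel': array([ 0.   ,  0.001,  0.001, -0.001, -0.002,  0.001]), 'effort': array([ 2.0000e-03, -3.7085e+01, -2.8143e+01,  7.0000e-02,  3.6000e-02,
       -0.0000e+00]), 'position': array([127.326, 559.889, 193.518]), 'ee_rot': array([-0.   ,  0.112,  0.994, -0.001]), 'ft_force': array([ 0.901, -0.973,  0.214]), 'wrist_torque': array([ 0.002, -0.018,  0.009]), 'width': np.float64(93.831)} 14.0
[1035. -827.  675.] [[0.84, 0.54, -0.02], [0.26, -0.44, -0.86], [-0.47, 0.72, -0.51]] [[445.2, 0.0, 250.5], [0.0, 445.2, 192.5], [0.0, 0.0, 1.0]]
[ 402.  -63. 1504.] [[-0.03, -1.0, -0.01], [-0.99, 0.03, -0.1], [0.1, 0.01, -0.99]] [[446.1, 0.0, 251.6], [0.0, 446.1, 189.9], [0.0, 0.0, 1.0]]
```

View pics/t1.png

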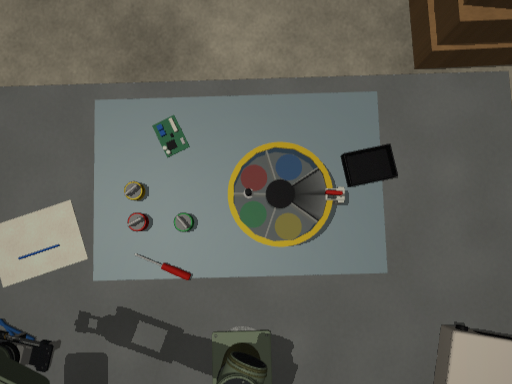

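View pics/s1.png

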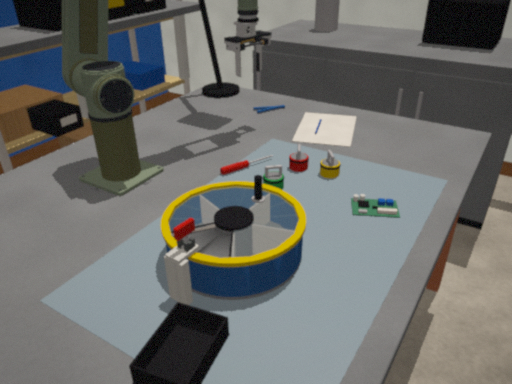

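The top view shows the drum at about (280,194) with the plunger on its right at (335,194). Yellow, red and green cups are at (134,190), (138,222) and (184,222). The pads are red (254,178), blue (289,166), green (253,212) and yellow (288,224). There is no blue cup.

```bash
cat >> h.py <<'E'
def mask(d,col):
    h=cv2.cvtColor(d['image'],cv2.COLOR_RGB2HSV)
    H,S,V=h[:,:,0].astype(int),h[:,:,1],h[:,:,2]
    c={'red':(H<8)|(H>172),'yellow':(H>17)&(H<33),'green':(H>40)&(H<85),'blue':(H>105)&(H<125)}[col]
    return (c&(S>110)&(V>50)).astype(np.uint8)
def blobs(d,col,amin=15):
    n,l,st,ce=cv2.connectedComponentsWithStats(mask(d,col))
    return [(st[i,4],ce[i],l==i) for i in range(1,n) if st[i,4]>=amin]
E
python3 - <<'E'
from h import *
d=shot('top')
for c in('red','yellow','green','blue'):
    for a,ce,m in blobs(d,c):
        print(c,a,np.round(ce,1),'z10',np.round(ray(d,*ce,11)[:2]),'z42',np.round(ray(d,*ce,42)[:2]),'z166',np.round(ray(d,*ce,166)[:2]))
        if a>500 and c=='yellow':
            k=max(cv2.findContours(m.astype(np.uint8),0,cv2.CHAIN_APPROX_NONE)[0],key=len)[:,0]
            p=np.array([ray(d,*q,106)[:2] for q in k])
            A=np.c_[2*p,np.ones(len(p))]
            w=np.ones(len(p),bool)
            for _ in range(5):
                x=np.linalg.lstsq(A[w],(p[w]**2).sum(1),rcond=None)[0];r=np.hypot(*(p-x[:2]).T);R0=np.median(r[w]);w=abs(r-R0)<4
            print('rim',x[:2],R0,w.mean())
I=d['image'][:,:,::-1]
a=cv2.resize(I[170:250,110:210],None,fx=5,fy=5,interpolation=cv2.INTER_CUBIC)
b=cv2.resize(I[134:254,222:352],None,fx=4,fy=4,interpolation=cv2.INTER_CUBIC)
o=np.zeros((590,560,3),np.uint8)
a=cv2.resize(I[175:240,110:210],None,fx=5,fy=5,interpolation=cv2.INTER_CUBIC)
cv2.imwrite('pics/cA.png',a);cv2.imwrite('pics/cB.png',b)
E
```

```text
red 498 [253.5 177.3] z10 [600. -58.] z42 [596. -58.] z166 [580. -58.]
red 77 [333.2 192.1] z10 [ 542. -324.] z42 [ 539. -318.] z166 [ 528. -296.]
red 80 [138.6 222.5] z10 [459. 332.] z42 [458. 324.] z166 [453. 291.]
red 220 [175.9 271.1] z10 [295. 208.] z42 [297. 203.] z166 [306. 180.]
yellow 2365 [281.3 201.3] z10 [ 517. -148.] z42 [ 514. -147.] z166 [ 505. -140.]
rim [ 534.33991899 -138.64990047] 147.86372783865036 0.4102141680395387
yellow 104 [136.3 191.6] z10 [564. 339.] z42 [560. 331.] z166 [547. 298.]
green 466 [171.  135.6] z10 [752. 220.] z42 [745. 214.] z166 [716. 191.]
green 40 [187.6 220.7] z10 [461. 167.] z42 [459. 162.] z166 [454. 143.]
green 15 [175.7 224.7] z10 [448. 207.] z42 [447. 201.] z166 [444. 179.]
blue 48 [160.9 129.9] z10 [773. 254.] z42 [766. 248.] z166 [735. 222.]
blue 116 [290.3 159.3] z10 [ 658. -184.] z42 [ 653. -181.] z166 [ 631. -171.]
blue 189 [286.1 172. ] z10 [ 615. -168.] z42 [ 611. -166.] z166 [ 593. -157.]
blue 63 [ 38.3 251.5] z10 [372. 667.] z42 [373. 652.] z166 [375. 591.]
blue 113 [  8.9 328.4] z10 [125. 759.] z42 [130. 742.] z166 [153. 674.]
blue 23 [ 29.  337.3] z10 [ 94. 692.] z42 [101. 676.] z166 [126. 614.]
```

View pics/cA.png

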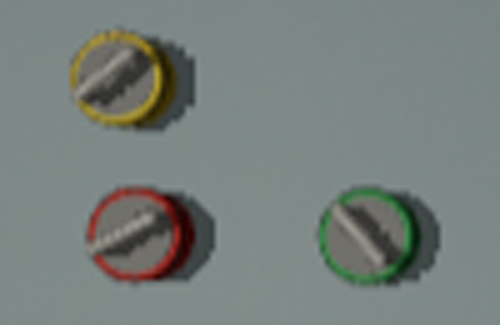

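View pics/cB.png

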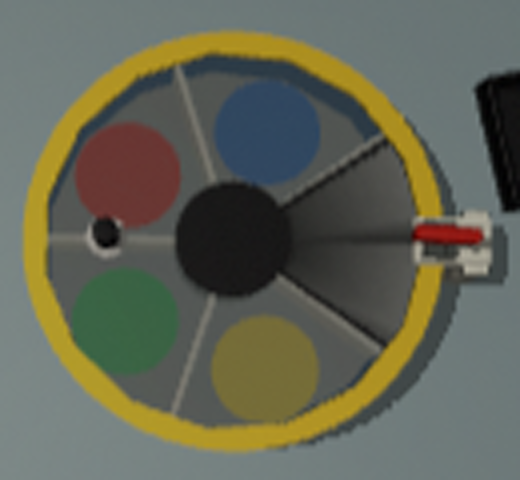

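Run:
```python
from h import *
d=shot('top')
h=cv2.cvtColor(d['image'],cv2.COLOR_RGB2HSV).astype(int);H,S,V=h[...,0],h[...,1],h[...,2]
# rim
m=((H>17)&(H<33)&(S>170)&(V>110)).astype(np.uint8)
n,l,st,ce=cv2.connectedComponentsWithStats(m);ys,xs=np.where(m>0)
k=(xs>215)&(xs<345)&(ys>130)&(ys<260)&(np.hypot(xs-280,ys-194)>44)
hull=cv2.convexHull(np.c_[xs,ys][k].astype(np.int32))[:,0]
p=np.array([ray(d,*q,106)[:2] for q in hull]);p=p[hull[:,0]<325]
x=np.linalg.lstsq(np.c_[2*p,np.ones(len(p))],(p**2).sum(1),rcond=None)[0];r=np.hypot(*(p-x[:2]).T)
C=x[:2];print('drum',C,r.mean(),r.std())
for c,lo,z,box in(('pads',0,11,None),):pass
def cen(mk,z,box):
    x0,x1,y0,y1=box;s=np.zeros_like(mk);s[y0:y1,x0:x1]=mk[y0:y1,x0:x1]
    n,l,st,ce=cv2.connectedComponentsWithStats(s.astype(np.uint8));i=1+st[1:,4].argmax();return ce[i],st[i],ray(d,*ce[i],z)[:2]
for name,mk,z,box in(('red',((H<8)|(H>172))&(S>90),11,(235,272,160,197)),('green',(H>50)&(H<85)&(S>90),11,(235,272,195,232)),('blue',(H>105)&(H<125)&(S>90),11,(275,305,156,181)),
  ('yellow',(H>17)&(H<33)&(S>90)&(V<150),11,(274,303,210,238)),('handle',((H<8)|(H>172))&(S>110),178,(320,350,180,205)),('peg',V<60,165,(240,256,185,200))):
    ce,s,w=cen(mk,z,box);v=w-C;print(name,np.round(ce,1),s,np.round(w,1),'r',round(np.hypot(*v),1),'ang',round(np.degrees(np.arctan2(v[1],v[0])),1))
for c,u,v in(('yellow',133.6,190.6),('red',137.2,221.6),('green',183.2,222)): print(c,np.round(ray(d,u,v,42),1))
```

```text
drum [ 534.3425543  -139.73976144] 164.14050437117817 0.5327394955452042
red [253.5 177.3] [241 165  26  26 530] [600.3 -57.8] r 105.2 ang 51.2
green [252.8 213.9] [240 202  26  25 517] [477.  -51.7] r 105.1 ang 123.1
blue [288.2 167.3] [276 156  26  24 324] [ 630.8 -175.9] r 103.0 ang -20.5
yellow [287.7 225.6] [275 213  27  25 543] [ 434.7 -167. ] r 103.3 ang -164.7
handle [333.2 192.1] [325 190  18   5  77] [ 526.6 -294.4] r 154.8 ang -92.9
peg [248.1 191.9] [245 188   7   8  41] [536.  -40.5] r 99.3 ang 89.0
yellow [563.6 339.7  42. ]
red [461.  327.9  42. ]
green [455.4 176.8  42. ]
```

```bash
cat >> h.py <<'E'
def st():
    s=observe();q=s['ee_rot'];M=R.from_quat([q[1],q[2],q[3],q[0]]).as_matrix();return s,np.array(s['position']),M
def go(*ts):
    """each t=(x,y,z,psi): psi = azimuth of tool y. prints shift in present tool axes + turn (deg) needed"""
    s,p,M=st();print('t',round(s['t'],2),'p',np.round(p,1),'psi',round(np.degrees(np.arctan2(M[1,1],M[0,1])),2),'F',np.round(s['ft_force'],1),'w',round(float(s['width']),1),'q1,6',np.round([s['q'][0],s['q'][5]],2))
    for x,y,z,a in ts:
        c,n=np.cos(np.radians(a)),np.sin(np.radians(a));T=np.array([[-n,c,0],[c,n,0],[0,0,-1.]]).T
        rv=R.from_matrix(M.T@T).as_rotvec(degrees=True)
        e=np.array([x,y,z])-p
        print(' ->',(x,y,z,a),'shift now-axes m',np.round(M.T@e/1000,4),'end-axes',np.round(T.T@e/1000,4),'turn',np.round(rv,1),'n',int(np.ceil(np.linalg.norm(e)/60)))
E
echo "C=np.array([534.3,-139.7]);TH=-92.8" >> h.py
```

{"api": "send_rows", "payload": {
  "targets": [
    [[0,0,10,0,0,-0.008,0],[0,0,10,0,0,-0.008,0],[0,0,10,0,0,-0.008,0],[0,0,10,0,0,-0.008,0],[0,0,10,0,0,-0.008,0],[0,0,10,0,0,-0.008,0],[0,0,10,0,0,-0.008,0],[0,0,10,0,0,-0.008,0]]
  ]
}}

```text
t: 1.2
position: [126.5, 557.9, 255.8]
ee_rot: [0.002, 0.74, 0.672, -0.004]
ft_force: [0.3, 1.4, 0.2]
width: 46.7
```

```bash
python3 -c "
from h import *
go((420,100,250,-2.8),(470,-220,250,-2.8))"
```

```text
t 1.2 p [126.5 557.9 255.8] psi -5.48 F [0.3 1.4 0.2] w 46.7 q1,6 [1.2  1.29]
 -> (420, 100, 250, -2.8) shift now-axes m [-0.4277  0.3359  0.0088] end-axes [-0.443   0.3155  0.0058] turn [-0.2  0.5 -2.7] n 10
 -> (470, -220, 250, -2.8) shift now-axes m [-0.7414  0.4162  0.0115] end-axes [-0.7602  0.3811  0.0058] turn [-0.2  0.5 -2.7] n 15
```

{"api": "send_rows", "payload": {
  "targets": [
    [[0,0,-2.5,-0.045,0.035,0,0],[0,0,0,-0.05,0.036,0,0],[0,0,0,-0.05,0.036,0,0],[0,0,0,-0.05,0.036,0,0],[0,0,0,-0.05,0.036,0,0],[0,0,0,-0.05,0.036,0,0],[0,0,0,-0.05,0.036,0,0],[0,0,0,-0.05,0.036,0,0]]
  ]
}}

```text
t: 2.2
position: [394.5, 142.9, 258.3]
ee_rot: [0.003, 0.722, 0.692, -0.002]
ft_force: [0.0, 0.7, -0.9]
width: 46.9
```

{"api": "send_rows", "payload": {
  "targets": [
    [[0,0,0,-0.06,0.01,0,0],[0,0,0,-0.06,0.01,0,0],[0,0,0,-0.06,0.01,0,0],[0,0,0,-0.06,0.01,0,0],[0,0,0,-0.05,0.01,0,0],[0,0,0,-0.04,0.01,0,0],[0,0,0,0,0,0,0]]
  ]
}}

```text
t: 3.08
position: [440.6, -203.1, 260.2]
ee_rot: [0.004, 0.725, 0.689, -0.001]
ft_force: [-0.2, 1.2, 0.6]
width: 46.8
```

```bash
python3 -c "
from h import *
go((526.6,-297.5,250,-2.8))
d=shot('wrist','w1.png');M=d['world_to_cam'];print(np.round(-M[:3,:3].T@M[:3,3]),np.round(M[:3,:3],2).tolist(),d['mtx'][0])"
```

```text
t 3.08 p [ 440.6 -203.1  260.2] psi -2.86 F [-0.2  1.2  0.6] w 46.8 q1,6 [-0.61 -0.56]
 -> (526.6, -297.5, 250, -2.8) shift now-axes m [-0.09    0.0905  0.0111] end-axes [-0.0901  0.0905  0.0102] turn [ 0.2  0.4 -0.1] n 3
[ 444. -117.  450.] [[1.0, -0.05, 0.0], [-0.05, -0.96, 0.29], [-0.01, -0.29, -0.96]] [293.02444033   0.         251.64274592]
```

View pics/w1.png

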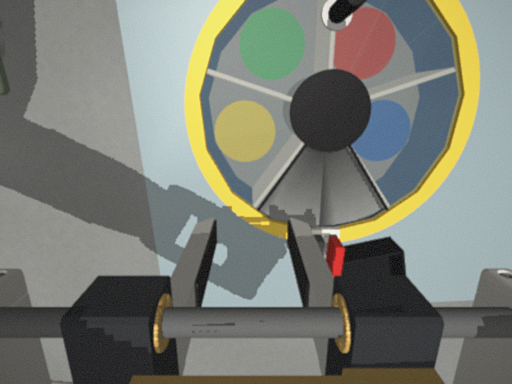

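The wrist view shows the handle at about (336,255) and the drum beyond it. The measured positions agree, so I move over the handle.

{"api": "send_rows", "payload": {
  "targets": [
    [[0,0,0,-0.03,0.03,0.0,0],[0,0,0,-0.03,0.03,0.01,0],[0,0,0,-0.03,0.03,0.02,0],[0,0,0,0,0,0.01,0],[0,0,0,0,0,0,0]]
  ]
}}

```text
t: 3.75
position: [528.1, -289.8, 219.5]
ee_rot: [0.001, 0.721, 0.693, 0.0]
ft_force: [1.0, 0.4, -0.2]
width: 47.1
```

```bash
python3 -c "
from h import *
go((526.6,-297.5,163,-2.8))
d=shot('wrist','w2.png');print('exp handle px',proj(d,(526.6,-297.5,178)))
for a,c,m in blobs(d,'red'): print(a,c,ray(d,*c,178)[:2])
d=shot('scene');s=cv2.resize(d['image'][180:310,130:260,::-1],None,fx=4,fy=4);w=cv2.imread('pics/w2.png')[190:384,130:400]
cv2.imwrite('pics/w2b.png',np.hstack([s,cv2.resize(w,(270,520))]))
"
```

```text
t 3.75 p [ 528.1 -289.8  219.5] psi -2.32 F [ 1.   0.4 -0.2] w 47.1 q1,6 [-0.65 -0.6 ]
 -> (526.6, -297.5, 163, -2.8) shift now-axes m [-0.0077 -0.0013  0.0565] end-axes [-0.0078 -0.0012  0.0565] turn [0.1 0.1 0.5] n 1
exp handle px [250.29606717 213.33733698]
19 [305.52631579   1.        ] [ 571.45042936 -141.11895544]
794 [250.60327456 205.22292191] [ 527.16113093 -290.19466445]
```

View pics/w2b.png

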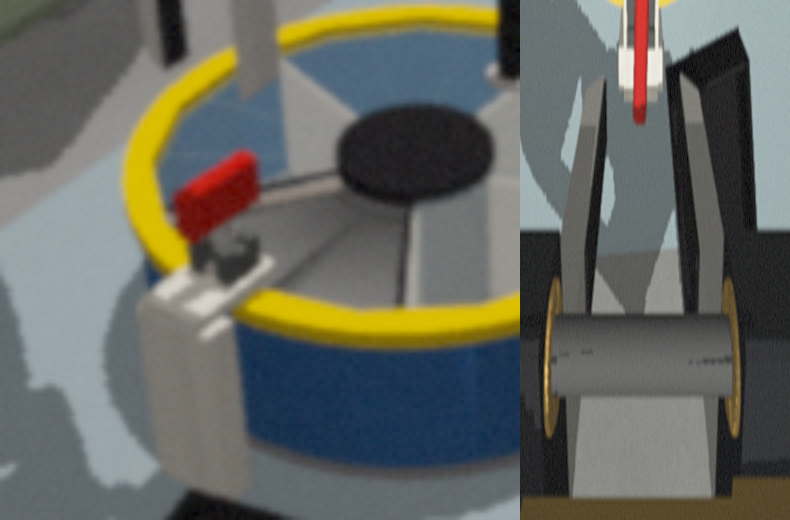

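{"api": "send_rows", "payload": {
  "targets": [
    [[0,0,0.5,-0.006,-0.001,0.02,0],[0,0,0,0,0,0.02,0],[0,0,0,0,0,0.016,0],[0,0,0,0,0,0,0]]
  ]
}}

```text
t: 4.35
position: [526.7, -295.6, 164.2]
ee_rot: [0.004, 0.724, 0.69, 0.0]
ft_force: [-0.1, -0.5, 0.4]
width: 47.1
```

```bash
python3 -c "
from h import *
go((526.8,-296,163,-2.8))"
```

```text
t 4.35 p [ 526.7 -295.6  164.2] psi -2.8 F [-0.1 -0.5  0.4] w 47.1 q1,6 [-0.65 -0.61]
 -> (526.8, -296, 163, -2.8) shift now-axes m [-0.0004  0.0001  0.0012] end-axes [-0.0004  0.0001  0.0012] turn [ 0.4  0.3 -0. ] n 1
```

{"api": "send_rows", "payload": {
  "targets": [
    [[0,0,0,0,0,0,-1],[0,0,0,0,0,0,-1],[0,0,0,0,0,0,-1],[0,0,0,0,0,0,-1]]
  ],
  "force": 35
}}

```text
t: 4.85
position: [527.2, -296.6, 166.3]
ee_rot: [0.006, 0.724, 0.69, 0.0]
ft_force: [-2.3, -0.9, 0.5]
width: 10.5
```

{"api": "send_rows", "payload": {
  "targets": [
    [[0,0,0,0,0,-0.008,-1],[0,0,0,0,0,-0.008,-1],[0,0,0,0,0,-0.006,-1],[0,0,0,0,0,0,-1]]
  ]
}}

```text
t: 5.35
position: [527.8, -296.7, 191.1]
ee_rot: [0.007, 0.724, 0.69, 0.001]
ft_force: [-0.6, 0.6, -1.1]
width: 0.6
```

```bash
python3 -c "
from h import *
go((526.8,-296,163,-2.8))
d=shot('wrist');w=d['image'][150:384,100:420,::-1]
for a,c,m in blobs(d,'red'): print(a,c,ray(d,*c,178)[:2])
t=shot('top')
for a,c,m in blobs(t,'red'): print(a,c,ray(t,*c,178)[:2])
d=shot('scene');s=cv2.resize(d['image'][160:290,120:250,::-1],None,fx=4,fy=4)
cv2.imwrite('pics/w3b.png',np.hstack([s,cv2.resize(w,(270,520))]))
"
```

```text
t 5.35 p [ 527.8 -296.7  191.1] psi -2.81 F [-0.6  0.6 -1.1] w 0.6 q1,6 [-0.65 -0.61]
 -> (526.8, -296, 163, -2.8) shift now-axes m [ 0.0009 -0.0013  0.0281] end-axes [ 0.0007 -0.001   0.0281] turn [ 0.6  0.5 -0. ] n 1
659 [250.40060698 197.39908953] [ 527.65377135 -280.70440678]
498 [253.47188755 177.27710843] [578.23404195 -58.07339047]
88 [139.31818182 222.32954545] [453.20798204 285.31262808]
220 [175.85909091 271.10454545] [307.01749329 177.93641931]
```

View pics/w3b.png

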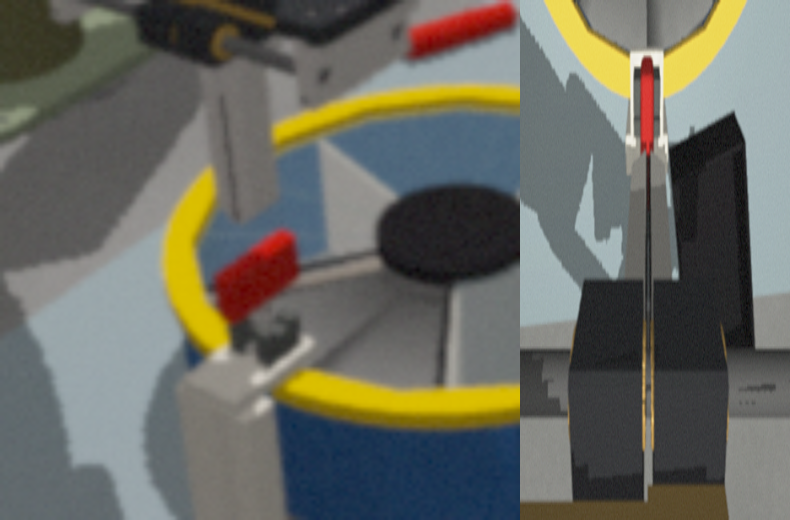

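```bash
python3 -c "
from h import *
s,p,M=st();print(p)
tip=p+M@[0,0,14]
for n in('wrist','scene','top'):
    d=shot(n);print(n,'tip',proj(d,tip),'grip-exp',proj(d,(526.6,-297.5,166)),'ends',[np.round(proj(d,(526.6+1.2*k,-297.5+25*k,z))) for k in(-1,1) for z in(150,178)])
    for a,c,m in blobs(d,'red'):
        ys,xs=np.where(m);print(a,np.round(c),xs.min(),xs.max(),ys.min(),ys.max())
"
```

```text
[ 527.17480834 -296.25921789  189.76963493]
wrist tip [251.89942391 217.27161445] grip-exp [250.95115405 213.78498807] ends [array([251., 234.]), array([251., 250.]), array([251., 178.]), array([251., 188.])]
646 [251. 198.] 243 259 177 222
scene tip [183.88735785 223.7622699 ] grip-exp [183.71696119 228.00104764] ends [array([176., 241.]), array([174., 229.]), array([193., 229.]), array([192., 217.])]
203 [298. 164.] 290 307 156 171
196 [235. 167.] 222 248 160 173
289 [184. 229.] 174 194 217 240
top tip [333.71975382 191.93287189] grip-exp [333.54929954 192.47215929] ends [array([341., 193.]), array([343., 192.]), array([324., 193.]), array([326., 192.])]
498 [253. 177.] 241 266 165 189
91 [140. 222.] 128 148 213 230
220 [176. 271.] 161 190 263 279
```

```bash
python3 -c "
from h import *
s,p,M=st()
w=shot('wrist');c=shot('scene')
def tri(*o):
    A=[];b=[]
    for d,u,v in o:
        P=np.array(d['mtx'])@np.array(d['world_to_cam'])[:3]
        for r,k in((0,u),(1,v)):
            q=P[r]-k*P[2];q=q/np.linalg.norm(q[:3]);A.append(q[:3]);b.append(-q[3])
    x=np.linalg.lstsq(np.array(A),np.array(b),rcond=None)[0];return x,np.array(A)@x-b
print(tri((w,250,222),(c,180,215)),p+M@[0,0,14])
a=cv2.resize(c['image'][190:250,150:220,::-1],None,fx=8,fy=8,interpolation=cv2.INTER_NEAREST)[:480,:400]
b=cv2.resize(w['image'][165:245,215:290,::-1],None,fx=6,fy=6,interpolation=cv2.INTER_NEAREST)[:480,:400]
cv2.imwrite('pics/z.png',np.hstack([a,b]))
"
```

```text
(array([ 522.82181212, -294.59113538,  193.08453825]), array([-2.82611229,  2.349805  ,  3.6155592 ,  0.69620902])) [ 527.08912527 -296.26745953  175.28345949]
```

View pics/z.png

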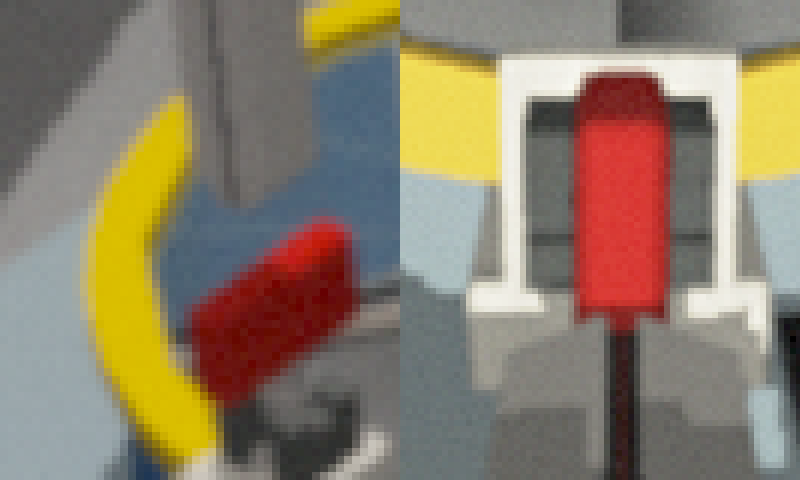

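```bash
python3 -c "
from h import *
s,p,M=st()
w=shot('wrist');c=shot('scene');t=shot('top')
for k in(14,5,0,-5,-10,-15): print(k,[np.round(proj(d,p+M@[x,0,k]),1).tolist() for d in(w,c) for x in(-8,8)])
a=cv2.resize(w['image'][200:280,215:290,::-1],None,fx=6,fy=6,interpolation=cv2.INTER_NEAREST)
cv2.imwrite('pics/z2.png',a)
print(s['q'])
"
```

```text
14 [[251.9, 227.1], [251.9, 207.3], [181.0, 225.8], [186.6, 222.0]]
5 [[251.9, 232.2], [251.9, 211.7], [180.6, 222.0], [186.2, 218.2]]
0 [[251.9, 235.3], [251.9, 214.4], [180.3, 219.9], [185.9, 216.1]]
-5 [[251.9, 238.4], [251.9, 217.1], [180.1, 217.7], [185.7, 214.0]]
-10 [[251.9, 241.8], [251.9, 220.0], [179.8, 215.5], [185.5, 211.8]]
-15 [[251.9, 245.2], [251.9, 223.0], [179.5, 213.4], [185.2, 209.6]]
[-6.54520383e-01  2.64828003e-01  1.48152040e+00 -1.09140702e-03
  1.38446934e+00 -6.05170576e-01]
```

View pics/z2.png

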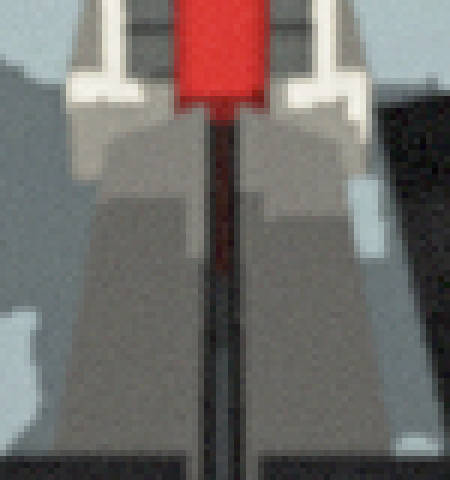

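The fingertips appear about 20 mm higher, in both cameras, than the stated reach gives. That explains the missed grip, since the jaws only caught the top of the bar. I'll check by touching the bar top (178 mm) gently.

{"api": "send_rows", "payload": {
  "targets": [
    [[0,0,0,0,0,0.006,-1],[0,0,0,0,0,0.004,-1],[0,0,0,0,0,0.002,-1],[0,0,0,0,0,0,-1]]
  ]
}}

```text
t: 6.4
position: [526.9, -296.1, 176.0]
ee_rot: [0.005, 0.724, 0.689, 0.0]
ft_force: [0.8, -1.2, 0.3]
width: 0.4
```

{"api": "send_rows", "payload": {
  "targets": [
    [[0,0,0,0,0,0.002,-1],[0,0,0,0,0,0.002,-1]]
  ]
}}

```text
t: 6.65
position: [527.2, -296.3, 172.2]
ee_rot: [0.005, 0.724, 0.69, 0.0]
ft_force: [0.4, -0.4, -0.1]
width: 0.4
```

{"api": "send_rows", "payload": {
  "targets": [
    [[0,0,0,0,0,0.002,-1],[0,0,0,0,0,0.002,-1]]
  ]
}}

```text
t: 6.9
position: [527.2, -296.4, 168.0]
ee_rot: [0.005, 0.724, 0.689, 0.0]
ft_force: [-0.1, 1.3, -0.3]
width: 0.6
```

{"api": "send_rows", "payload": {
  "targets": [
    [[0,0,0,0,0,0.002,-1],[0,0,0,0,0,0.002,-1]]
  ]
}}

```text
t: 7.15
position: [527.6, -296.6, 167.4]
ee_rot: [0.006, 0.724, 0.69, 0.0]
ft_force: [-3.1, 2.4, 10.1]
width: 0.2
```

Contact came at a reported z of 167.5 mm with the bar top at 178 mm, so the real tip is about 10 mm above the reported TCP. From here I use tip height = reported z + 10.

{"api": "send_rows", "payload": {
  "targets": [
    [[-0.6,-0.4,0,0,0,-0.008,-0.2],[0,0,0,0,0,-0.004,-0.2],[0,0,0,0,0,0,-0.2],[0,0,0,0,0,0,-0.2]]
  ]
}}

```text
t: 7.65
position: [527.6, -296.6, 180.2]
ee_rot: [0.013, 0.724, 0.69, 0.002]
ft_force: [-0.3, 0.3, 0.6]
width: 36.0
```

{"api": "send_rows", "payload": {
  "targets": [
    [[0,0,0,0,0,0.01,-0.2],[0,0,0,0,0,0.012,-0.2],[0,0,0,0,0,0.01,-0.2],[0,0,0,0,0,0.008,-0.2],[0,0,0,0,0,0,-0.2]]
  ]
}}

```text
t: 8.28
position: [527.1, -296.4, 134.6]
ee_rot: [0.011, 0.724, 0.689, 0.001]
ft_force: [-0.4, -0.1, -0.3]
width: 37.7
```

```bash
python3 -c "
from h import *
go((526.8,-296.5,138,-2.8))"
```

```text
t 8.28 p [ 527.1 -296.4  134.6] psi -2.81 F [-0.4 -0.1 -0.3] w 37.7 q1,6 [-0.65 -0.61]
 -> (526.8, -296.5, 138, -2.8) shift now-axes m [-0.0001 -0.0003 -0.0034] end-axes [-0.0001 -0.0003 -0.0034] turn [ 1.   0.8 -0. ] n 1
```

{"api": "send_rows", "payload": {
  "targets": [
    [[1,0.8,0,0,0,-0.003,-0.2],[0,0,0,0,0,0,-1],[0,0,0,0,0,0,-1],[0,0,0,0,0,0,-1],[0,0,0,0,0,0,-1],[0,0,0,0,0,0,-1]]
  ],
  "force": 40
}}

```text
t: 9.02
position: [527.0, -297.2, 139.3]
ee_rot: [-0.0, 0.724, 0.69, -0.0]
ft_force: [-0.6, -0.5, -0.7]
width: 11.9
```

{"api": "send_rows", "payload": {
  "targets": [
    [[0,0,0,0,0,-0.008,-1],[0,0,0,0,0,-0.008,-1],[0,0,0,0,0,-0.005,-1],[0,0,0,0,0,0,-1]]
  ]
}}

```text
t: 9.52
position: [526.8, -297.0, 157.3]
ee_rot: [-0.001, 0.724, 0.689, -0.0]
ft_force: [1.9, -2.5, -8.5]
width: 12.0
```

{"api": "send_rows", "payload": {
  "targets": [
    [[0,0,0,0,0,-0.005,-1],[0,0,0,0,0,0,-1]]
  ]
}}

```text
t: 9.78
position: [526.8, -297.0, 161.7]
ee_rot: [-0.001, 0.724, 0.689, -0.0]
ft_force: [2.8, -2.7, -9.6]
width: 11.7
```

{"api": "send_rows", "payload": {
  "targets": [
    [[0,0,6,0,0,-0.001,-1],[0,0,10,0,0,0,-1],[0,0,10,0,0,0,-1]]
  ]
}}

```text
t: 10.15
position: [526.2, -296.8, 161.7]
ee_rot: [-0.002, 0.864, 0.503, -0.001]
ft_force: [2.4, -2.7, -10.8]
width: 11.7
```

{"api": "send_rows", "payload": {
  "targets": [
    [[0,0,9.5,0,0,0,-1],[0,0,9.5,0,0,0,-1],[0,0,9.5,0,0,0,-1],[0,0,9.5,0,0,0,-1],[0,0,9.5,0,0,0,-1],[0,0,9.5,0,0,0,-1],[0,0,5,0,0,0,-1],[0,0,0,0,0,0,-1]]
  ]
}}

```text
t: 11.15
position: [525.4, -295.5, 159.3]
ee_rot: [-0.002, 0.999, -0.032, -0.003]
ft_force: [2.4, -2.6, -9.4]
width: 11.6
```

```bash
python3 -c "
from h import *
go((526.8,-296.5,161,-92.8))"
```

```text
t 11.15 p [ 525.4 -295.5  159.3] psi -93.7 F [ 2.4 -2.6 -9.4] w 11.6 q1,6 [-0.66  0.98]
 -> (526.8, -296.5, 161, -92.8) shift now-axes m [ 0.0015  0.0009 -0.0017] end-axes [ 0.0015  0.0009 -0.0017] turn [-0.2  0.3 -0.9] n 1
```

{"api": "send_rows", "payload": {
  "targets": [
    [[0,0,-0.9,0,0,0.004,-1],[0,0,0,0,0,0.003,-1],[0,0,0,0,0,0.001,-1]]
  ]
}}

```text
t: 11.52
position: [525.5, -295.6, 153.1]
ee_rot: [-0.001, 1.0, -0.023, -0.002]
ft_force: [-1.5, 0.9, -1.9]
width: 11.6
```

{"api": "send_rows", "payload": {
  "targets": [
    [[0,0,0,0,0,0,-0.2],[0,0,0,0,0,0,-0.2],[0,0,0,0,0,0,-0.2],[0,0,0,0,0,0,-0.2]]
  ]
}}

```text
t: 12.02
position: [526.4, -295.8, 156.8]
ee_rot: [-0.001, 1.0, -0.022, -0.001]
ft_force: [-0.2, -0.1, 0.1]
width: 37.7
```

{"api": "send_rows", "payload": {
  "targets": [
    [[0,0,0,0,0,-0.015,-0.2],[0,0,0,0,0,-0.03,-0.2],[0,0,0,0,0,-0.03,-0.2],[0,0,0,0,0,0,-0.2]]
  ]
}}

```text
t: 12.52
position: [527.0, -296.2, 236.7]
ee_rot: [-0.0, 1.0, -0.022, -0.0]
ft_force: [0.2, -0.6, -0.5]
width: 37.2
```

```bash
python3 -c "
from h import *
go((526.8,-296.5,161,-92.8))
d=shot('scene');print([np.round(proj(d,(526.8+25*k,-296.5,z))) for k in(-1,1) for z in(150+14,178+14)])
for a,c,m in blobs(d,'red'):
        ys,xs=np.where(m);print(a,np.round(c),xs.min(),xs.max(),ys.min(),ys.max())
cv2.imwrite('pics/s4.png',cv2.resize(d['image'][160:290,120:250,::-1],None,fx=4,fy=4))"
```

```text
t 12.53 p [ 527.  -296.2  236.7] psi -92.54 F [ 0.2 -0.6 -0.5] w 37.2 q1,6 [-0.66  0.96]
 -> (526.8, -296.5, 161, -92.8) shift now-axes m [-0.0001  0.0003  0.0757] end-axes [-0.0002  0.0003  0.0757] turn [-0.   0.1  0.3] n 2
[array([175., 225.]), array([173., 213.]), array([194., 232.]), array([193., 221.])]
202 [298. 164.] 290 307 156 171
204 [234. 167.] 221 248 160 174
283 [183. 223.] 173 194 214 233
```

View pics/s4.png

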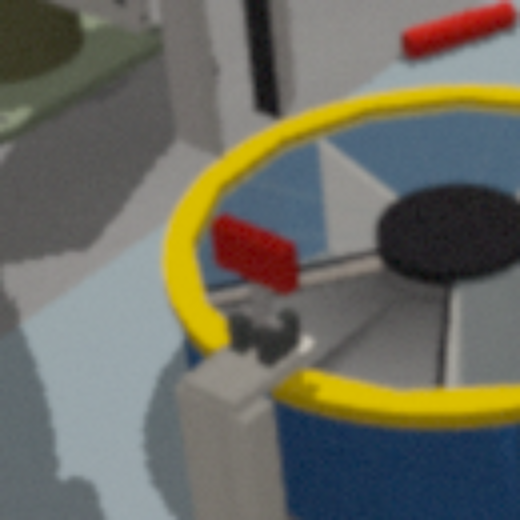

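The bar now lies across at the 14 mm rest height and the pixels match. Next is the peg.

{"api": "send_rows", "payload": {
  "targets": [
    [[0,0,-2.5,0.002,-0.04,0,0],[0,0,0,0.003,-0.06,0,0],[0,0,0,0.003,-0.06,0,0],[0,0,0,0.003,-0.06,0,0],[0,0,0,0.0,-0.036,0,0],[0,0,0,0,0,0,0]]
  ]
}}

```text
t: 13.32
position: [533.8, -31.6, 225.6]
ee_rot: [-0.004, 1.0, -0.001, -0.009]
ft_force: [0.2, -0.8, 0.6]
width: 46.8
```

```bash
python3 -c "
from h import *
go((538,-40,125,-90))
d=shot('scene');t=shot('top')
def bl(d,x0,x1,y0,y1):
    g=d['image'][y0:y1,x0:x1].max(2)<60
    n,l,s,c=cv2.connectedComponentsWithStats(g.astype(np.uint8));return [(s[i].tolist(),(c[i]+[x0,y0]).round(1).tolist()) for i in range(1,n) if s[i,4]>10]
print('scene peg pred',[proj(d,(539.2,-39.8,z)).round(1) for z in(165,100)],bl(d,245,275,165,215))
print('top pred',proj(t,(539.2,-39.8,165)),bl(t,238,260,180,205))
"
```

```text
t 13.32 p [533.8 -31.6 225.6] psi -90.14 F [ 0.2 -0.8  0.6] w 46.8 q1,6 [-0.22  1.35]
 -> (538, -40, 125, -90) shift now-axes m [0.0061 0.0093 0.1005] end-axes [0.0042 0.0084 0.1006] turn [-0.5  1.  -0.1] n 2
scene peg pred [array([258. , 176.2]), array([258.2, 199.4])] [([9, 11, 8, 24, 155], [257.8, 187.7]), ([19, 15, 11, 4, 18], [269.5, 181.9]), ([0, 43, 7, 7, 34], [247.4, 211.8])]
top pred [247.82118599 190.84143482] [([0, 0, 22, 18, 143], [248.1, 191.7])]
```

{"api": "send_rows", "payload": {
  "targets": [
    [[-0.5,1,0,0.005,0.008,0.0,0],[0,0,0,0,0,0.03,0],[0,0,0,0,0,0.03,0],[0,0,0,0,0,0.025,0],[0,0,0,0,0,0.015,0],[0,0,0,0,0,0,0]]
  ]
}}

```text
t: 14.18
position: [541.2, -51.7, 122.7]
ee_rot: [0.001, 1.0, -0.009, 0.002]
ft_force: [-0.5, 4.2, -2.3]
width: 47.2
```

```bash
python3 -c "
from h import *
go((539,-40,125,-90))"
```

```text
t 14.18 p [541.2 -51.7 122.7] psi -91.09 F [-0.5  4.2 -2.3] w 47.2 q1,6 [-0.25  1.34]
 -> (539, -40, 125, -90) shift now-axes m [-0.0024 -0.0116 -0.0023] end-axes [-0.0022 -0.0117 -0.0023] turn [ 0.1 -0.3 -1.1] n 1
```

{"api": "send_rows", "payload": {
  "targets": [
    [[0,0,-1,-0.002,-0.0115,0,0],[0,0,0,0,0,0,0]]
  ]
}}

```text
t: 14.42
position: [540.6, -41.4, 124.3]
ee_rot: [0.002, 1.0, -0.0, 0.004]
ft_force: [0.3, -0.1, -0.3]
width: 47.2
```

{"api": "send_rows", "payload": {
  "targets": [
    [[0,0,0,0,0,0,-1],[0,0,0,0,0,0,-1],[0,0,0,0,0,0,-1],[0,0,0,0,0,0,-1],[0,0,0,0,0,0,-1]]
  ],
  "force": 12
}}

```text
t: 15.05
position: [542.1, -37.9, 126.2]
ee_rot: [-0.001, 1.0, -0.0, 0.006]
ft_force: [-0.6, 0.5, 0.5]
width: 19.6
```

```bash
cat >> h.py <<'E'
def arc(phis):
    """peg waypoints for cover angles phis (deg), from the present reading; psi taken as measured"""
    s,p,M=st();q=p.copy();v=p[:2]-C;print('now cover',round(np.degrees(np.arctan2(v[1],v[0]))-TH-180,1)%360,'r',round(np.hypot(*v),1))
    for f in phis:
        a=np.radians(TH+180+f);w=np.r_[C+100*np.array([np.cos(a),np.sin(a)]),p[2]];print(f,np.round(M.T@(w-q)/1000,4));q=w
E
python3 -c "
from h import *
go((539,-40,125,-90));arc(range(-12,-73,-12))"
```

```text
t 15.05 p [542.1 -37.9 126.2] psi -90.03 F [-0.6  0.5  0.5] w 19.6 q1,6 [-0.23  1.34]
 -> (539, -40, 125, -90) shift now-axes m [-0.0031  0.0021  0.0012] end-axes [-0.0031  0.0021  0.0012] turn [-0.1 -0.7 -0. ] n 1
now cover 358.4 r 102.1
-12 [0.0178 0.0051 0.0002]
-24 [0.0195 0.0074 0.0002]
-36 [0.0176 0.0113 0.0002]
-48 [0.0148 0.0147 0.0002]
-60 [0.0115 0.0175 0.0001]
-72 [0.0076 0.0195 0.0001]
```

{"api": "send_rows", "payload": {
  "targets": [
    [[0,0,0,0.018,0.005,0,-1],[0,0,0,0.0195,0.0075,0,-1],[0,0,0,0.0175,0.0115,0,-1],[0,0,0,0.015,0.0145,0,-1],[0,0,0,0,0,0,-1]]
  ]
}}

```text
t: 15.68
position: [615.7, -66.3, 126.1]
ee_rot: [-0.011, 1.0, -0.0, 0.008]
ft_force: [-0.5, -0.9, -0.1]
width: 18.7
```

```bash
python3 -c "
from h import *
go((539,-40,125,-90));arc((-60,-72))"
```

```text
t 15.68 p [615.7 -66.3 126.1] psi -90.04 F [-0.5 -0.9 -0.1] w 18.7 q1,6 [-0.26  1.3 ]
 -> (539, -40, 125, -90) shift now-axes m [-0.0768 -0.0263  0.0005] end-axes [-0.0767 -0.0263  0.0011] turn [-1.2 -0.9 -0.1] n 2
now cover 314.8 r 109.6
-60 [ 0.0075  0.0276 -0.0005]
-72 [ 0.0076  0.0195 -0.0003]
```

{"api": "send_rows", "payload": {
  "targets": [
    [[-1.2,-0.9,0,0.0025,0.0135,0,-1],[0,0,0,0.0035,0.0135,0,-1],[0,0,0,0.0065,0.0195,0,-1],[0,0,0,0,0,0,-1]]
  ]
}}

```text
t: 16.18
position: [642.5, -101.0, 126.4]
ee_rot: [-0.01, 1.0, -0.0, 0.015]
ft_force: [1.2, -0.0, -0.7]
width: 14.0
```

```bash
python3 -c "
from h import *
go((630.8,-113.5,125,-90));arc((-72,))
d=shot('scene','s5.png');print('peg pred',[proj(d,(630.8,-113.5,z)).round(1) for z in(165,100)])
t=shot('top','t5.png');print(proj(t,(630.8,-113.5,165)))
cv2.imwrite('pics/c5.png',np.hstack([cv2.resize(d['image'][160:290,160:310,::-1],(460,400)),cv2.resize(t['image'][134:254,222:322,::-1],(340,400))]))
"
```

```text
t 16.18 p [ 642.5 -101.   126.4] psi -90.03 F [ 1.2 -0.  -0.7] w 14.0 q1,6 [-0.3   1.26]
 -> (630.8, -113.5, 125, -90) shift now-axes m [-0.0117  0.0125  0.0008] end-axes [-0.0117  0.0125  0.0014] turn [-1.2 -1.8 -0. ] n 1
now cover 292.5 r 114.9
-72 [-0.0117  0.0125 -0.0006]
peg pred [array([275.9, 200.7]), array([275.6, 225.3])]
[271.24346039 160.14988229]
```

View pics/c5.png

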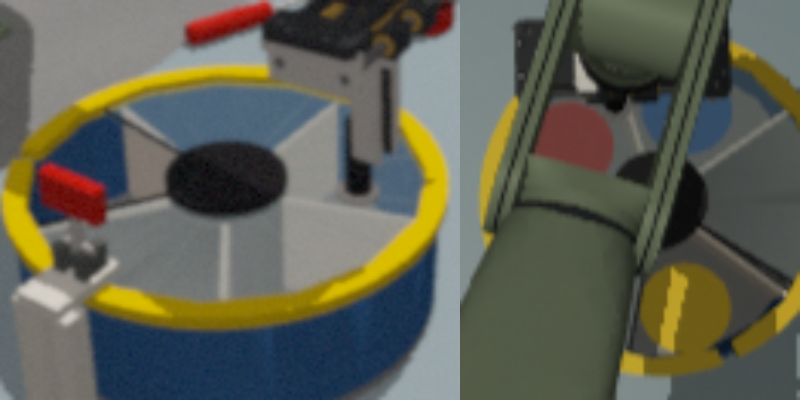

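The cover has turned to about -65°, but the gripper slid to the edge of the peg (width 14). I'll re-centre on the peg and finish the turn.

{"api": "send_rows", "payload": {
  "targets": [
    [[0,0,0,0,0,0,-0.2],[0,0,0,0,0,0,-0.2],[0,0,0,0,0,0,-0.2]]
  ]
}}

```text
t: 16.65
position: [639.8, -100.2, 126.5]
ee_rot: [-0.01, 1.0, -0.0, 0.013]
ft_force: [0.6, -0.4, 0.2]
width: 37.0
```

{"api": "send_rows", "payload": {
  "targets": [
    [[-1.2,-1.5,0,-0.008,0,0,-0.2],[0,0,0,-0.008,0,0,-0.2],[0,0,0,0,0,0,-0.2]]
  ]
}}

```text
t: 17.02
position: [621.8, -100.1, 126.2]
ee_rot: [0.001, 1.0, 0.0, -0.002]
ft_force: [0.3, -0.1, 0.0]
width: 37.9
```

```bash
python3 -c "
from h import *
go((626.5,-101,125,-90))"
```

```text
t 17.02 p [ 621.8 -100.1  126.2] psi -90.0 F [ 0.3 -0.1  0. ] w 37.9 q1,6 [-0.3   1.28]
 -> (626.5, -101, 125, -90) shift now-axes m [0.0047 0.0009 0.0012] end-axes [0.0047 0.0009 0.0012] turn [0.1 0.2 0. ] n 1
```

{"api": "send_rows", "payload": {
  "targets": [
    [[0,0,0,0.0045,0,0,-0.2],[0,0,0,0,0,0,-1],[0,0,0,0,0,0,-1],[0,0,0,0,0,0,-1],[0,0,0,0,0,0,-1]]
  ],
  "force": 15
}}

```text
t: 17.65
position: [626.8, -100.3, 126.4]
ee_rot: [0.001, 1.0, -0.0, -0.001]
ft_force: [-0.8, 0.3, 0.1]
width: 19.6
```

{"api": "send_rows", "payload": {
  "targets": [
    [[0,0,0,0.002,0.006,0,-1],[0,0,0,0.002,0.006,0,-1],[0,0,0,0,0,0,-1]]
  ]
}}

```text
t: 18.02
position: [631.7, -111.6, 126.4]
ee_rot: [-0.0, 1.0, -0.0, -0.001]
ft_force: [-0.4, 0.3, -0.5]
width: 20.0
```

```bash
python3 -c "
from h import *
go((630.8,-113.5,125,-90));arc((-72,))"
```

```text
t 18.02 p [ 631.7 -111.6  126.4] psi -90.05 F [-0.4  0.3 -0.5] w 20.0 q1,6 [-0.31  1.26]
 -> (630.8, -113.5, 125, -90) shift now-axes m [-0.0009  0.0019  0.0014] end-axes [-0.0009  0.0019  0.0014] turn [-0.1  0.1 -0. ] n 1
now cover 288.9 r 101.4
-72 [-0.0009  0.0019 -0.    ]
```

{"api": "send_rows", "payload": {
  "targets": [
    [[0,0,0,0,0,0,-0.2],[0,0,0,0,0,0,-0.2],[0,0,0,0,0,0,-0.2],[0,0,0,0,0,-0.03,-0.2],[0,0,0,0,0,-0.04,-0.2],[0,0,0,0,0,-0.02,-0.2]]
  ]
}}

```text
t: 18.77
position: [629.1, -112.7, 215.3]
ee_rot: [0.0, 1.0, -0.0, -0.005]
ft_force: [-0.4, -0.7, 0.3]
width: 37.8
```

{"api": "send_rows", "payload": {
  "targets": [
    [[0,0,-10.6,0,0,0,-0.1],[0,0,-10.6,0,0,0,-0.1],[0,0,-10.6,0,0,0,-0.1],[0,0,-10.6,0,0,0,-0.1],[0,0,-10.6,0,0,0,-0.1],[0,0,-10.6,0,0,0,-0.1],[0,0,-10.6,0,0,0,-0.1],[0,0,-10.6,0,0,0,-0.1]]
  ]
}}

```text
t: 19.77
position: [630.0, -113.9, 219.3]
ee_rot: [0.0, 0.731, 0.683, -0.003]
ft_force: [-0.9, -0.8, -0.5]
width: 42.3
```

{"api": "send_rows", "payload": {
  "targets": [
    [[0,0,-10.6,0,0,0,-0.1],[0,0,-10.6,0,0,0,-0.1],[0,0,-10.6,0,0,0,-0.1],[0,0,0,0,0,0,-0.1]]
  ]
}}

```text
t: 20.27
position: [629.4, -114.1, 219.2]
ee_rot: [-0.001, 0.513, 0.858, -0.004]
ft_force: [-0.4, 0.1, -0.4]
width: 42.0
```

```bash
python3 -c "
from h import *
go((510,200,220,36),(510,200,220,0))"
```

```text
t 20.27 p [ 629.4 -114.1  219.2] psi 28.26 F [-0.4  0.1 -0.4] w 42.0 q1,6 [-0.31 -0.8 ]
 -> (510, 200, 220, 36) shift now-axes m [ 0.3332  0.0435 -0.0019] end-axes [ 0.3243  0.088  -0.0008] turn [-0.4  0.1 -7.7] n 6
 -> (510, 200, 220, 0) shift now-axes m [ 0.3332  0.0435 -0.0019] end-axes [ 0.3141 -0.1194 -0.0008] turn [-0.4  0.2 28.3] n 6
```

{"api": "send_rows", "payload": {
  "targets": [
    [[0,0,0,0.055,0.007,0,-0.1],[0,0,0,0.056,0.007,0,-0.1],[0,0,0,0.056,0.007,0,-0.1],[0,0,0,0.056,0.007,0,-0.1],[0,0,0,0.056,0.007,0,-0.1],[0,0,0,0.056,0.007,0,-0.1],[0,0,0,0,0,0,-0.1]]
  ]
}}

```text
t: 21.15
position: [508.1, 209.7, 218.1]
ee_rot: [0.001, 0.525, 0.851, -0.003]
ft_force: [0.8, -0.4, 0.3]
width: 42.4
```

```bash
cat >> h.py <<'E'
def cups(d,f=None):
    """colour blobs seen of each cup; lid circle by convex hull ellipse; grey bar within"""
    out=d['image'][:,:,::-1].copy()
    for c in('red','yellow','green'):
        for a,ce,m in blobs(d,c,60):
            h=cv2.convexHull(np.argwhere(m)[:,::-1].astype(np.int32))
            (x,y),(w,hh),an=cv2.fitEllipse(h) if len(h)>5 else ((0,0),(0,0),0)
            print(c,a,'cen',np.round(ce),'ell',np.round([x,y,w,hh]),'z42',np.round(ray(d,x,y,42)[:2],1),'z21',np.round(ray(d,x,y,21)[:2],1))
    if f: cv2.imwrite('pics/'+f,out)
E
python3 -c "
from h import *
go((510,200,220,36))
d=shot('wrist');cups(d,'w6.png')"
```

```text
t 21.15 p [508.1 209.7 218.1] psi 26.73 F [ 0.8 -0.4  0.3] w 42.4 q1,6 [ 0.24 -0.23]
 -> (510, 200, 220, 36) shift now-axes m [-0.0096 -0.0027 -0.0018] end-axes [-0.009  -0.0042 -0.0019] turn [-0.3  0.2 -9.3] n 1
red 590 cen [263.  58.] ell [263.  56.  53.  58.] z42 [460.5 333.9] z21 [459.9 336.6]
red 1648 cen [103.  89.] ell [103.  87.  28.  88.] z42 [306.9 218. ] z21 [297.6 214.1]
red 126 cen [221. 343.] ell [220. 342.   8.  25.] z42 [589.2 -60.3] z21 [596.  -80.1]
yellow 707 cen [337.  89.] ell [343.  89.  52.  59.] z42 [561.4 344.4] z21 [566.6 347.8]
yellow 513 cen [169. 324.] ell [171. 323.  17.  61.] z42 [506.9 -62.1] z21 [509. -82.]
yellow 490 cen [334. 324.] ell [332. 323.  17.  61.] z42 [726.3  49.1] z21 [741.   35.5]
yellow 519 cen [ 55. 352.] ell [ 62. 357.  36.  43.] z42 [ 377.1 -201.5] z21 [ 371.8 -229.5]
yellow 3686 cen [288. 373.] ell [277. 384.  94. 313.] z42 [707.9 -94.9] z21 [ 721.5 -116.7]
green 472 cen [210. 161.] ell [206. 167.  47.  50.] z42 [455.5 184.8] z21 [454.7 179. ]
```

View pics/w6.png

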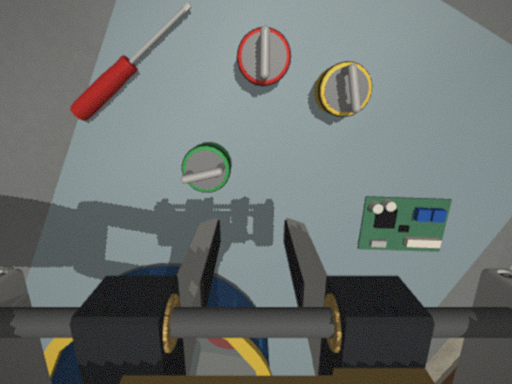

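```bash
cat >> h.py <<'E'
def bar(d,box,zb=73):
    x0,x1,y0,y1=box;I=d['image'][y0:y1,x0:x1];h=cv2.cvtColor(I,cv2.COLOR_RGB2HSV)
    g=h[...,2].astype(int);sat=h[...,1]
    lid=np.median(g[sat<40]);m=((sat<40)&(g>lid+28)).astype(np.uint8)
    n,l,s,c=cv2.connectedComponentsWithStats(m);i=1+s[1:,4].argmax()
    (x,y),wh,an=cv2.minAreaRect(np.argwhere(l==i)[:,::-1].astype(np.float32))
    b=cv2.boxPoints(((x,y),wh,an));
    e=[(b[0]+b[1])/2,(b[2]+b[3])/2] if np.linalg.norm(b[0]-b[1])<np.linalg.norm(b[1]-b[2]) else [(b[1]+b[2])/2,(b[3]+b[0])/2]
    P=[ray(d,*(q+[x0,y0]),zb)[:2] for q in e];v=P[1]-P[0];az=np.degrees(np.arctan2(v[1],v[0]))
    print('bar px',np.round(e,1).tolist(),'size',np.round(wh,1),'mid',np.round((P[0]+P[1])/2,1),'len',round(np.hypot(*v),1),'az',round(az,1),'psi',round((az+90+90)%180-90,1))
E
python3 -c "
from h import *
d=shot('wrist')
for b in((240,290,24,86),(330,362,62,114),(178,228,145,190)): bar(d,b)
for c in('yellow','red','green'): pass
for a,b in(((264,28),(263,80)),((352,68),(355,109)),((183,179),(221,172))):
    A,B=ray(d,*a,73)[:2],ray(d,*b,73)[:2];v=B-A;print(np.round((A+B)/2,1),np.hypot(*v),np.degrees(np.arctan2(v[1],v[0])))
"
```

```text
bar px [[24.5, 2.0], [24.5, 48.0]] size [46.  3.] mid [460.6 334. ] len 44.0 az -62.6 psi 27.4
bar px [[23.700000762939453, 0.8999999761581421], [27.700000762939453, 45.0]] size [44.3  5.1] mid [565.1 346.6] len 45.9 az -52.1 psi 37.9
bar px [[42.29999923706055, 24.399999618530273], [4.0, 32.900001525878906]] size [ 5.1 39.3] mid [455.4 181.4] len 46.9 az -140.5 psi -50.5
[461.9 329.1] 50.182858097653586 -63.86531473241619
[564.8 342.6] 42.80021836117804 -53.236614591898494
[457.2 179.9] 46.164128257950786 37.36761043492278
```

{"api": "send_rows", "payload": {
  "targets": [
    [[-0.3,0.2,-10.3,0,0,0,-0.1],[0,0,0,0.015,0.025,0,-0.1],[0,0,0,0.028,0.05,0.01,-0.1],[0,0,0,0.028,0.05,0.02,-0.1],[0,0,0,0,0,0.04,-0.1],[0,0,0,0,0,0,-0.1]]
  ]
}}

```text
t: 22.0
position: [577.9, 329.5, 146.7]
ee_rot: [0.004, 0.456, 0.89, -0.001]
ft_force: [-0.1, 0.3, 0.1]
width: 42.6
```

```bash
python3 -c "
from h import *
go((564.5,342,43,37))"
```

```text
t 22.0 p [577.9 329.5 146.7] psi 35.71 F [-0.1  0.3  0.1] w 42.6 q1,6 [ 0.39 -0.23]
 -> (564.5, 342, 43, 37) shift now-axes m [ 0.0188 -0.0038  0.1036] end-axes [ 0.0181 -0.0032  0.1037] turn [ 0.1  0.4 -1.3] n 2
```

{"api": "send_rows", "payload": {
  "targets": [
    [[0,0.4,-1.3,0.018,-0.0035,0,-0.1],[0,0,0,0,0,0.03,-0.1],[0,0,0,0,0,0.01,-0.1],[0,0,0,0,0,0,-0.1]]
  ]
}}

```text
t: 22.5
position: [568.4, 342.2, 114.5]
ee_rot: [0.004, 0.448, 0.894, 0.006]
ft_force: [-0.3, -0.3, -0.2]
width: 42.4
```

```bash
python3 -c "
from h import *
go((564.5,342,43,37))"
```

```text
t 22.5 p [568.4 342.2 114.5] psi 36.79 F [-0.3 -0.3 -0.2] w 42.4 q1,6 [ 0.41 -0.23]
 -> (564.5, 342, 43, 37) shift now-axes m [ 0.0023 -0.0042  0.0714] end-axes [ 0.0022 -0.0032  0.0715] turn [ 0.8  0.1 -0.2] n 2
```

{"api": "send_rows", "payload": {
  "targets": [
    [[0.8,0.1,0,0.002,-0.003,0.015,-0.1],[0,0,0,0,0,0.025,-0.1],[0,0,0,0,0,0.02,-0.1],[0,0,0,0,0,0.008,-0.1],[0,0,0,0,0,0,-0.1]]
  ]
}}

```text
t: 23.12
position: [567.1, 343.4, 47.6]
ee_rot: [0.002, 0.448, 0.894, 0.002]
ft_force: [-0.3, -0.7, 0.8]
width: 42.4
```

```bash
python3 -c "
from h import *
go((564.5,342,43,37))"
```

```text
t 23.12 p [567.1 343.4  47.6] psi 36.78 F [-0.3 -0.7  0.8] w 42.4 q1,6 [ 0.41 -0.23]
 -> (564.5, 342, 43, 37) shift now-axes m [ 0.0004 -0.003   0.0046] end-axes [ 0.0004 -0.0029  0.0046] turn [ 0.3  0.1 -0.2] n 1
```

{"api": "send_rows", "payload": {
  "targets": [
    [[0.3,0,0,0,-0.003,0.004,-0.1],[0,0,0,0,0,0,-1],[0,0,0,0,0,0,-1],[0,0,0,0,0,0,-1],[0,0,0,0,0,0,-1],[0,0,0,0,0,0,-1],[0,0,0,0,0,0,-1]]
  ],
  "force": 20
}}

```text
t: 24.0
position: [566.4, 342.3, 45.9]
ee_rot: [0.002, 0.448, 0.894, 0.001]
ft_force: [-0.6, 0.1, -0.1]
width: 9.5
```

```bash
python3 -c "
from h import *
a=np.radians(TH-72);print('yellow comp',C+105*np.array([np.cos(a),np.sin(a)]))
go((434,-167,230,37),(440,0,230,37))"
```

```text
yellow comp [ 432.97326808 -167.22986376]
t 24.0 p [566.4 342.3  45.9] psi 36.78 F [-0.6  0.1 -0.1] w 9.5 q1,6 [ 0.41 -0.23]
 -> (434, -167, 230, 37) shift now-axes m [-0.3291 -0.4103 -0.185 ] end-axes [-0.3271 -0.4123 -0.1841] turn [ 0.2  0.1 -0.2] n 10
 -> (440, 0, 230, 37) shift now-axes m [-0.1989 -0.3055 -0.1848] end-axes [-0.1973 -0.307  -0.1841] turn [ 0.2  0.1 -0.2] n 7
```

{"api": "send_rows", "payload": {
  "targets": [
    [[0,0,0,0,0,-0.03,-1],[0,0,0,0,0,-0.05,-1],[0,0,0,0,0,-0.05,-1],[0,0,0,0,0,-0.02,-1],[0,0,0,0,0,0,-1]]
  ]
}}

```text
t: 24.62
position: [563.9, 341.4, 197.1]
ee_rot: [-0.0, 0.448, 0.894, -0.001]
ft_force: [0.5, 0.7, -1.7]
width: 9.3
```

{"api": "send_rows", "payload": {
  "targets": [
    [[0,0,0,-0.022,-0.028,0,-1],[0,0,0,-0.033,-0.041,0,-1],[0,0,0,-0.033,-0.041,0,-1],[0,0,0,-0.033,-0.041,0,-1],[0,0,0,-0.033,-0.041,0,-1],[0,0,0,-0.033,-0.041,0,-1],[0,0,0,-0.033,-0.041,0,-1],[0,0,0,0,0,0,-1]]
  ]
}}

```text
t: 25.62
position: [465.7, -8.6, 184.1]
ee_rot: [-0.009, 0.447, 0.894, -0.007]
ft_force: [0.1, 1.1, -0.9]
width: 9.3
```

```bash
python3 -c "
from h import *
go((433,-167,190,37))"
```

```text
t 25.62 p [465.7  -8.6 184.1] psi 36.9 F [ 0.1  1.1 -0.9] w 9.3 q1,6 [-0.2  -0.84]
 -> (433, -167, 190, 37) shift now-axes m [-0.107  -0.1213 -0.0045] end-axes [-0.1068 -0.1214 -0.0059] turn [-1.1 -0.6 -0.1] n 3
```

{"api": "send_rows", "payload": {
  "targets": [
    [[-1.1,-0.6,0,-0.022,-0.025,-0.003,-1],[0,0,0,-0.035,-0.04,-0.003,-1],[0,0,0,-0.035,-0.04,0,-1],[0,0,0,-0.015,-0.016,0,-1],[0,0,0,0,0,0,-1],[0,0,0,0,0,0,-1]]
  ]
}}

```text
t: 26.38
position: [431.2, -163.8, 183.2]
ee_rot: [-0.006, 0.445, 0.896, 0.002]
ft_force: [0.2, -0.3, -0.8]
width: 9.3
```

```bash
python3 -c "
from h import *
go((433,-167,56,37))"
```

```text
t 26.38 p [ 431.2 -163.8  183.2] psi 37.19 F [ 0.2 -0.3 -0.8] w 9.3 q1,6 [-0.55 -1.2 ]
 -> (433, -167, 56, 37) shift now-axes m [-0.0051 -0.0003  0.1271] end-axes [-0.0036 -0.0004  0.1272] turn [-0.1 -0.7  0.2] n 3
```

{"api": "send_rows", "payload": {
  "targets": [
    [[0,-0.7,0,-0.0035,0,0.01,-1],[0,0,0,0,0,0.02,-1],[0,0,0,0,0,0.01,-1],[0,0,0,0,0,0,-1]]
  ]
}}

```text
t: 26.88
position: [433.9, -162.2, 140.0]
ee_rot: [-0.0, 0.442, 0.897, -0.0]
ft_force: [0.4, 0.2, -1.7]
width: 9.2
```

```bash
python3 -c "
from h import *
go((433,-167,56,37))
d=shot('scene');t=shot('wrist')
cv2.imwrite('pics/c7.png',np.hstack([cv2.resize(d['image'][120:290,150:320,::-1],(400,400)),cv2.resize(t['image'][100:300,160:360,::-1],(400,400))]))"
```

```text
t 26.88 p [ 433.9 -162.2  140. ] psi 37.57 F [ 0.4  0.2 -1.7] w 9.2 q1,6 [-0.54 -1.2 ]
 -> (433, -167, 56, 37) shift now-axes m [-0.0033 -0.0036  0.084 ] end-axes [-0.0033 -0.0037  0.084 ] turn [-0.  -0.   0.6] n 2
```

View pics/c7.png

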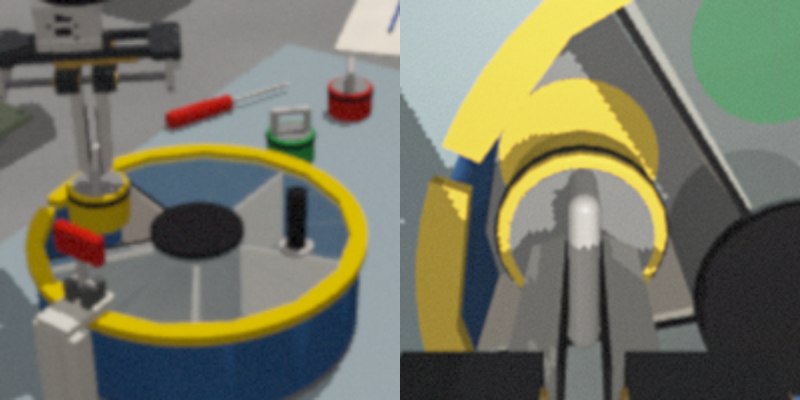

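The cup hangs upright over the yellow compartment with the notch and opening lined up, so I lower it.

{"api": "send_rows", "payload": {
  "targets": [
    [[0,0,0,-0.0035,-0.0035,0.01,-1],[0,0,0,0,0,0.02,-1],[0,0,0,0,0,0.02,-1],[0,0,0,0,0,0.012,-1],[0,0,0,0,0,0,-1]]
  ]
}}

```text
t: 27.6
position: [436.2, -170.7, 78.8]
ee_rot: [0.004, 0.442, 0.897, -0.001]
ft_force: [-0.3, 0.3, -1.2]
width: 9.2
```

```bash
python3 -c "
from h import *
go((433,-167,56,37))"
```

```text
t 27.6 p [ 436.2 -170.7   78.8] psi 37.5 F [-0.3  0.3 -1.2] w 9.2 q1,6 [-0.56 -1.21]
 -> (433, -167, 56, 37) shift now-axes m [ 0.0051 -0.0003  0.0228] end-axes [ 0.0049 -0.0003  0.0228] turn [0.1 0.4 0.5] n 1
```

{"api": "send_rows", "payload": {
  "targets": [
    [[0,0.4,0,0.004,0,0.01,-1],[0,0,0,0,0,0.006,-1],[0,0,0,0,0,0.004,-1],[0,0,0,0,0,0.002,-1],[0,0,0,0,0,0,-1]]
  ]
}}

```text
t: 28.22
position: [435.2, -168.4, 57.0]
ee_rot: [0.002, 0.442, 0.897, 0.001]
ft_force: [-0.8, -0.2, -1.1]
width: 9.4
```

{"api": "send_rows", "payload": {
  "targets": [
    [[0,0,0,0,0,0.002,-1],[0,0,0,0,0,0.0015,-1]]
  ]
}}

```text
t: 28.48
position: [436.0, -170.1, 56.4]
ee_rot: [0.003, 0.442, 0.897, -0.001]
ft_force: [-4.5, 2.0, 9.8]
width: 9.1
```

{"api": "send_rows", "payload": {
  "targets": [
    [[0,0,0,0,0,0,-0.5],[0,0,0,0,0,0,-0.5],[0,0,0,0,0,0,-0.5]]
  ]
}}

```text
t: 28.85
position: [437.1, -170.7, 57.4]
ee_rot: [0.005, 0.442, 0.897, -0.001]
ft_force: [0.4, 0.4, -0.0]
width: 23.6
```

{"api": "send_rows", "payload": {
  "targets": [
    [[0,0,0,0,0,-0.02,-0.5],[0,0,0,0,0,-0.04,-0.5],[0,0,0,0,0,-0.05,-0.5],[0,0,0,0,0,-0.04,-0.2],[0,0,0,0,0,0,-0.2]]
  ]
}}

```text
t: 29.48
position: [435.0, -169.2, 210.0]
ee_rot: [0.003, 0.442, 0.897, -0.0]
ft_force: [0.3, -0.2, -0.8]
width: 36.9
```

```bash
python3 -c "
from h import *
go((590,-80,230,37),(630.8,-113.5,210,0))
a=np.radians(TH-72-1);p=C+105*np.array([np.cos(a),np.sin(a)])
d=shot('wrist');print(proj(d,(*p,53)),proj(d,(*p,83)));cups(d)
"
```

```text
t 29.48 p [ 435.  -169.2  210. ] psi 37.55 F [ 0.3 -0.2 -0.8] w 36.9 q1,6 [-0.56 -1.21]
 -> (590, -80, 230, 37) shift now-axes m [-0.0239  0.1772 -0.0196] end-axes [-0.0221  0.1774 -0.02  ] turn [0.1 0.3 0.6] n 3
 -> (630.8, -113.5, 210, 0) shift now-axes m [-0.0752  0.1891  0.0007] end-axes [ 0.0557  0.1958 -0.    ] turn [ 0.2  0.3 37.6] n 4
[251.12811475 167.92952693] [251.17183489 174.06473657]
red 1488 cen [404. 167.] ell [399. 167.  53.  62.] z42 [580.6 -53.3] z21 [592.2 -50.4]
red 528 cen [406. 190.] ell [406. 187.  20.  50.] z42 [606.1 -66.9] z21 [619.2 -64.8]
red 1301 cen [245. 358.] ell [245. 359.  32.  57.] z42 [ 612.1 -413.9] z21 [ 625.5 -432.3]
yellow 12841 cen [359. 128.] ell [359. 172. 250. 293.] z42 [545.1 -89. ] z21 [554.6 -88.2]
yellow 1209 cen [198. 199.] ell [199. 198.  21.  86.] z42 [ 405.4 -240.4] z21 [ 406.7 -248.6]
yellow 589 cen [229. 287.] ell [229. 285.  24.  42.] z42 [ 513.8 -321.8] z21 [ 521.5 -334.7]
yellow 710 cen [431. 294.] ell [431. 293.  23.  49.] z42 [ 751.2 -155.4] z21 [ 772.8 -158.5]
yellow 456 cen [179. 325.] ell [180. 324.  15.  61.] z42 [ 495.5 -420. ] z21 [ 502.2 -438.6]
yellow 461 cen [324. 324.] ell [323. 324.  15.  62.] z42 [ 664.  -291.6] z21 [ 680.5 -302.7]
yellow 3134 cen [286. 378.] ell [274. 378.  23. 343.] z42 [ 672.7 -417.3] z21 [ 689.7 -435.8]
```

{"api": "send_rows", "payload": {
  "targets": [
    [[0,0,-10.5,0,0,0,-0.1],[0,0,-10.5,0,0,0,-0.1],[0,0,-10.5,0,0,0,-0.1],[0,0,0,-0.027,0.02,0,-0.1],[0,0,0,-0.045,0.034,0,-0.1],[0,0,0,-0.045,0.034,0,-0.1],[0,0,0,-0.045,0.034,0,-0.1],[0,0,0,0,0,0,-0.1]]
  ]
}}

```text
t: 30.52
position: [621.4, -103.1, 182.3]
ee_rot: [-0.017, 0.175, 0.984, 0.004]
ft_force: [-0.5, -0.4, -0.7]
width: 42.1
```

```bash
python3 -c "
from h import *
go((631,-112,125,69))"
```

```text
t 30.52 p [ 621.4 -103.1  182.3] psi 69.8 F [-0.5 -0.4 -0.7] w 42.1 q1,6 [-0.3  -1.52]
 -> (631, -112, 125, 69) shift now-axes m [-0.014  -0.0051  0.0568] end-axes [-0.0121 -0.0049  0.0573] turn [ 0.1 -2.   0.8] n 1
```

{"api": "send_rows", "payload": {
  "targets": [
    [[0,-2,0.8,-0.012,-0.005,0,-0.1],[0,0,0,0,0,0,-0.1]]
  ]
}}

```text
t: 30.78
position: [628.3, -112.4, 178.1]
ee_rot: [-0.002, 0.183, 0.983, 0.0]
ft_force: [0.0, 0.1, 0.1]
width: 42.4
```

```bash
python3 -c "
from h import *
go((631,-112,125,69))"
```

```text
t 30.77 p [ 628.3 -112.4  178.1] psi 68.93 F [0.  0.1 0.1] w 42.4 q1,6 [-0.31 -1.52]
 -> (631, -112, 125, 69) shift now-axes m [-0.0026  0.0013  0.0531] end-axes [-0.0024  0.0013  0.0531] turn [ 0.  -0.2 -0.1] n 1
```

{"api": "send_rows", "payload": {
  "targets": [
    [[0,0,0,-0.002,0.001,0.01,-0.1],[0,0,0,0,0,0.02,-0.1],[0,0,0,0,0,0.015,-0.1],[0,0,0,0,0,0.007,-0.1],[0,0,0,0,0,0,-0.1]]
  ]
}}

```text
t: 31.4
position: [627.9, -114.1, 125.3]
ee_rot: [-0.001, 0.185, 0.983, 0.0]
ft_force: [0.4, -0.9, -0.5]
width: 42.1
```

{"api": "send_rows", "payload": {
  "targets": [
    [[0,0,0,0,0,0,-1],[0,0,0,0,0,0,-1],[0,0,0,0,0,0,-1],[0,0,0,0,0,0,-1]]
  ],
  "force": 20
}}

```text
t: 31.9
position: [629.7, -114.0, 127.0]
ee_rot: [0.001, 0.185, 0.983, 0.0]
ft_force: [-0.1, -1.1, -2.7]
width: 19.9
```

```bash
python3 -c "
from h import *
go((631,-112,125,69));arc((-80,-90,-100,-110,-120,-130,-140,-144))"
```

```text
t 31.9 p [ 629.7 -114.   127. ] psi 68.71 F [-0.1 -1.1 -2.7] w 19.9 q1,6 [-0.31 -1.51]
 -> (631, -112, 125, 69) shift now-axes m [-0.0005  0.0024  0.002 ] end-axes [-0.0005  0.0024  0.002 ] turn [ 0.1  0.1 -0.3] n 1
now cover 287.9 r 98.8
-80 [-0.0084 -0.0108  0.    ]
-90 [-0.0069 -0.016  -0.    ]
-100 [-0.0041 -0.017  -0.    ]
-110 [-0.0011 -0.0174 -0.    ]
-120 [ 0.002  -0.0173 -0.    ]
-130 [ 0.005  -0.0167 -0.    ]
-140 [ 0.0078 -0.0156 -0.    ]
-144 [ 0.0039 -0.0058 -0.    ]
```

{"api": "send_rows", "payload": {
  "targets": [
    [[0,0,0,-0.0085,-0.011,0,-1],[0,0,0,-0.007,-0.016,0,-1],[0,0,0,-0.004,-0.017,0,-1],[0,0,0,0,0,0,-1]]
  ]
}}

```text
t: 32.4
position: [633.4, -165.4, 126.9]
ee_rot: [0.002, 0.185, 0.983, 0.001]
ft_force: [-0.4, 0.8, 0.1]
width: 19.4
```

```bash
python3 -c "
from h import *
go((631,-112,125,69));arc((-110,-120,-130,-140,-144))"
```

```text
t 32.4 p [ 633.4 -165.4  126.9] psi 68.64 F [-0.4  0.8  0.1] w 19.4 q1,6 [-0.39 -1.59]
 -> (631, -112, 125, 69) shift now-axes m [0.0217 0.0488 0.002 ] end-axes [0.0214 0.0489 0.0019] turn [ 0.2  0.2 -0.4] n 1
now cover 258.3 r 102.4
-110 [ 0.0017 -0.0147 -0.0001]
-120 [ 0.002  -0.0173 -0.0001]
-130 [ 0.0049 -0.0167 -0.0001]
-140 [ 0.0078 -0.0156 -0.0001]
-144 [ 0.0038 -0.0058 -0.    ]
```

{"api": "send_rows", "payload": {
  "targets": [
    [[0,0,0,0.002,-0.0145,0,-1],[0,0,0,0.0025,-0.0175,0,-1],[0,0,0,0.005,-0.0165,0,-1],[0,0,0,0.008,-0.0155,0,-1],[0,0,0,0,0,0,-1]]
  ]
}}

```text
t: 33.02
position: [593.4, -222.9, 126.9]
ee_rot: [0.005, 0.186, 0.983, 0.001]
ft_force: [0.9, -0.5, -2.8]
width: 19.4
```

```bash
python3 -c "
from h import *
go((631,-112,125,69));arc((-144,))"
```

```text
t 33.02 p [ 593.4 -222.9  126.9] psi 68.57 F [ 0.9 -0.5 -2.8] w 19.4 q1,6 [-0.5 -1.7]
 -> (631, -112, 125, 69) shift now-axes m [0.0056 0.117  0.0022] end-axes [0.0046 0.1171 0.0019] turn [ 0.2  0.5 -0.4] n 2
now cover 218.2 r 102.1
-144 [ 0.0039 -0.002  -0.    ]
```

{"api": "send_rows", "payload": {
  "targets": [
    [[0,0,0,0.003,-0.0035,0,-1],[0,0,0,0,0,0,-0.2],[0,0,0,0,0,0,-0.2],[0,0,0,0,0,0,-0.2],[0,0,0,0,0,-0.04,-0.2],[0,0,0,0,0,-0.05,-0.2],[0,0,0,0,0,-0.02,-0.1]]
  ]
}}

```text
t: 33.9
position: [585.5, -222.6, 236.7]
ee_rot: [-0.0, 0.184, 0.983, 0.002]
ft_force: [0.1, 0.6, -0.4]
width: 41.3
```

{"api": "send_rows", "payload": {
  "targets": [
    [[0,0,-10.5,0,0,0,-0.1],[0,0,-10.5,0,0,0,-0.1],[0,0,-10.5,0,0,0,-0.1],[0,0,-10.5,0,0,0,-0.1],[0,0,-10.5,0,0,0,-0.1],[0,0,-10.5,0,0,0,-0.1]]
  ]
}}

```text
t: 34.65
position: [587.4, -221.5, 241.2]
ee_rot: [0.002, -0.367, 0.93, -0.001]
ft_force: [2.1, -1.0, -0.8]
width: 42.3
```

{"api": "send_rows", "payload": {
  "targets": [
    [[0,0,0,-0.02,0.035,0,-0.1],[0,0,0,-0.028,0.05,-0.003,-0.1],[0,0,0,-0.028,0.05,-0.003,-0.1],[0,0,0,-0.028,0.05,-0.003,-0.1],[0,0,0,-0.028,0.05,-0.003,-0.1],[0,0,0,-0.028,0.05,-0.003,-0.1],[0,0,0,-0.028,0.05,-0.003,-0.1],[0,0,0,-0.014,0.025,0,-0.1]]
  ]
}}

```text
t: 35.65
position: [486.6, 190.8, 260.0]
ee_rot: [0.003, -0.366, 0.931, -0.001]
ft_force: [0.4, -0.1, -0.5]
width: 42.4
```

```bash
python3 -c "
from h import *
go((456.5,180,43,129.5))
d=shot('wrist','w8.png');cups(d);print(proj(d,(456.5,180,70)),proj(d,(461,330,70)))"
```

```text
t 35.65 p [486.6 190.8 260. ] psi 132.92 F [ 0.4 -0.1 -0.5] w 42.4 q1,6 [ 0.21 -2.11]
 -> (456.5, 180, 43, 129.5) shift now-axes m [0.0303 0.0133 0.2168] end-axes [0.03   0.0108 0.217 ] turn [-0.2  0.3  3.4] n 4
red 1417 cen [357.  63.] ell [357.  63.  23.  88.] z42 [301. 204.] z21 [294.6 207.6]
red 1844 cen [67. 96.] ell [68. 96. 50. 62.] z42 [589.3 -46.8] z21 [597.9 -56.1]
red 105 cen [ 48. 107.] ell [ 49. 107.   5.  35.] z42 [619.6 -58.4] z21 [629.7 -68.3]
red 497 cen [327. 202.] ell [331. 208.  41.  46.] z42 [458.9 326.2] z21 [460.7 336.1]
yellow 464 cen [141.  11.] ell [141.   8.  21.  37.] z42 [440.4 -38.2] z21 [441.2 -47.1]
yellow 3609 cen [ 89. 107.] ell [ 72.  92.  87. 175.] z42 [582.5 -46.4] z21 [590.7 -55.7]
yellow 488 cen [169. 324.] ell [171. 323.  17.  61.] z42 [786.2 282.6] z21 [804.9 290.3]
yellow 472 cen [334. 324.] ell [333. 323.  16.  61.] z42 [599.2 483.2] z21 [608.2 501.1]
yellow 2842 cen [299. 378.] ell [282. 378.  24. 336.] z42 [744.6 506.3] z21 [761.1 525.5]
green 1979 cen [114.  28.] ell [116.  27.  43.  68.] z42 [478.6 -48.2] z21 [481.5 -57.5]
green 289 cen [260. 135.] ell [262. 138.  43.  44.] z42 [454.6 180. ] z21 [456.2 182.4]
[261.20298973 142.31035305] [336.73129292 217.77343534]
```

```bash
python3 -c "
from h import *
d=shot('wrist');bar(d,(240,284,118,166))
cv2.imwrite('pics/g8.png',cv2.resize(d['image'][100:250,220:380,::-1],None,fx=4,fy=4))"
```

```text
bar px [[36.0, 25.0], [36.0, 47.0]] size [22. 14.] mid [453.2 207.3] len 28.9 az 44.5 psi -45.5
```

View pics/g8.png

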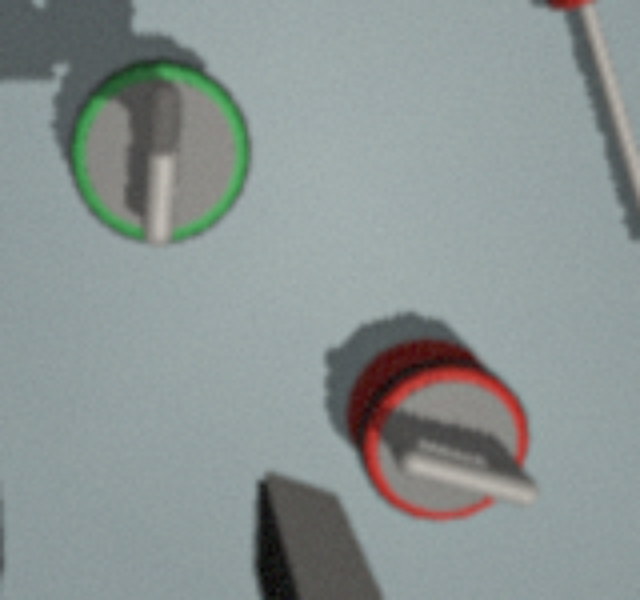

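```bash
cat >> h.py <<'E'
def ends(d,a,b,z=73):
    A,B=ray(d,*a,z)[:2],ray(d,*b,z)[:2];v=B-A;az=np.degrees(np.arctan2(v[1],v[0]));print('mid',np.round((A+B)/2,1),'len',round(np.hypot(*v),1),'az',round(az,1),'psi',round((az+180)%180-90,1))
E
python3 -c "
from h import *
d=shot('wrist');ends(d,(261.2,120),(259.5,160));ends(d,(322.5,214.5),(353,223.5))
go((456.5,180,43,130))"
```

```text
mid [455.  177.2] len 51.1 az 41.1 psi -48.9
mid [460.4 331. ] len 45.6 az 115.8 psi 25.8
t 35.8 p [487.1 189.2 259.5] psi 132.93 F [-0.2 -1.   0.5] w 42.4 q1,6 [ 0.21 -2.11]
 -> (456.5, 180, 43, 130) shift now-axes m [0.0293 0.0149 0.2164] end-axes [0.0293 0.0126 0.2165] turn [-0.2  0.2  2.9] n 4
```

{"api": "send_rows", "payload": {
  "targets": [
    [[0,0,2.5,0,0,0.02,-0.1],[0,0,0,0.015,0.006,0.05,-0.1],[0,0,0,0.015,0.006,0.05,-0.1],[0,0,0,0,0,0.02,-0.1],[0,0,0,0,0,0,-0.1]]
  ]
}}

```text
t: 36.42
position: [459.5, 172.7, 116.8]
ee_rot: [0.003, -0.342, 0.94, -0.003]
ft_force: [1.1, -0.0, 0.3]
width: 42.4
```

```bash
python3 -c "
from h import *
go((455.3,178.5,43,130.5))"
```

```text
t 36.42 p [459.5 172.7 116.8] psi 130.04 F [ 1.1 -0.   0.3] w 42.4 q1,6 [ 0.19 -2.08]
 -> (455.3, 178.5, 43, 130.5) shift now-axes m [-0.0002  0.0077  0.0737] end-axes [-0.0006  0.0071  0.0738] turn [-0.5  0.2 -0.5] n 2
```

{"api": "send_rows", "payload": {
  "targets": [
    [[-0.5,0.2,0,0,0.0065,0.015,-0.1],[0,0,0,0,0,0.025,-0.1],[0,0,0,0,0,0.02,-0.1],[0,0,0,0,0,0.008,-0.1],[0,0,0,0,0,0.0,-0.1]]
  ]
}}

```text
t: 37.05
position: [460.9, 177.8, 50.4]
ee_rot: [0.005, -0.341, 0.94, 0.0]
ft_force: [-0.0, 1.0, 0.6]
width: 42.4
```

```bash
python3 -c "
from h import *
go((455.3,178.5,44,130.5))"
```

```text
t 37.05 p [460.9 177.8  50.4] psi 129.91 F [-0.   1.   0.6] w 42.4 q1,6 [ 0.19 -2.08]
 -> (455.3, 178.5, 44, 130.5) shift now-axes m [0.0039 0.0041 0.0063] end-axes [0.0038 0.0041 0.0064] turn [-0.2  0.5 -0.6] n 1
```

{"api": "send_rows", "payload": {
  "targets": [
    [[0,0.4,-0.5,0.0035,0.0035,0.005,-0.1],[0,0,0,0,0,0,-1],[0,0,0,0,0,0,-1],[0,0,0,0,0,0,-1],[0,0,0,0,0,0,-1],[0,0,0,0,0,0,-1],[0,0,0,0,0,0,-1]]
  ]
}}

```text
t: 37.92
position: [457.6, 179.0, 47.5]
ee_rot: [0.003, -0.346, 0.938, -0.001]
ft_force: [0.1, 0.1, -0.3]
width: 9.5
```

{"api": "send_rows", "payload": {
  "targets": [
    [[0,0,0,0,0,-0.03,-1],[0,0,0,0,0,-0.05,-1],[0,0,0,0,0,-0.05,-1],[0,0,0,0,0,-0.03,-1],[0,0,0,0,0,0,-1]]
  ]
}}

```text
t: 38.55
position: [454.3, 178.1, 208.9]
ee_rot: [-0.0, -0.346, 0.938, -0.001]
ft_force: [-0.4, 0.9, -1.4]
width: 9.0
```

```bash
python3 -c "
from h import *
a=np.radians(TH-144);p=C+105*np.array([np.cos(a),np.sin(a)]);print(p)
go((*p,200,130.5))"
```

```text
[476.80586153 -51.83974709]
t 38.55 p [454.3 178.1 208.9] psi 130.44 F [-0.4  0.9 -1.4] w 9.0 q1,6 [ 0.2  -2.08]
 -> (np.float64(476.8058615332822), np.float64(-51.839747086809), 200, 130.5) shift now-axes m [ 0.132  -0.1896  0.0095] end-axes [ 0.1322 -0.1895  0.0089] turn [-0.1 -0.1 -0.1] n 4
```

{"api": "send_rows", "payload": {
  "targets": [
    [[0,0,0,0.02,-0.028,0,-1],[0,0,0,0.033,-0.047,0,-1],[0,0,0,0.033,-0.047,0,-1],[0,0,0,0.033,-0.047,0,-1],[0,0,0,0.013,-0.02,0,-1],[0,0,0,0,0,0,-1]]
  ]
}}

```text
t: 39.3
position: [470.1, -56.5, 195.5]
ee_rot: [-0.008, -0.347, 0.938, 0.004]
ft_force: [0.4, 0.7, -1.7]
width: 9.1
```

```bash
python3 -c "
from h import *
go((476.8,-51.8,200,130.5))"
```

```text
t 39.3 p [470.1 -56.5 195.5] psi 130.57 F [ 0.4  0.7 -1.7] w 9.1 q1,6 [-0.3  -2.58]
 -> (476.8, -51.8, 200, 130.5) shift now-axes m [-0.0081 -0.0007 -0.0046] end-axes [-0.0082 -0.0008 -0.0045] turn [ 0.7 -0.7  0.1] n 1
```

{"api": "send_rows", "payload": {
  "targets": [
    [[0.7,-0.7,0,-0.0065,-0.0005,0.01,-1],[0,0,0,0,0,0.025,-1],[0,0,0,0,0,0.02,-1],[0,0,0,0,0,0,-1]]
  ]
}}

```text
t: 39.8
position: [470.5, -47.6, 132.7]
ee_rot: [-0.004, -0.348, 0.938, 0.004]
ft_force: [-0.0, 0.4, -1.4]
width: 9.2
```

```bash
python3 -c "
from h import *
go((476.8,-51.8,58.5,130.5))
t=shot('top');print(proj(t,(476.8,-51.8,100)))
d=shot('wrist');print([np.round(proj(d,(*(C+r*np.array([np.cos(a),np.sin(a)])),100))).tolist() for a in np.radians([TH-144-33,TH-144+33]) for r in (46,150)],'cup',proj(d,(476.8,-51.8,42+140)))
cv2.imwrite('pics/g9.png',cv2.resize(d['image'][0:340,60:460,::-1],None,fx=1.5,fy=1.5))"
```

```text
t 39.8 p [470.5 -47.6 132.7] psi 130.69 F [-0.   0.4 -1.4] w 9.2 q1,6 [-0.29 -2.57]
 -> (476.8, -51.8, 58.5, 130.5) shift now-axes m [-0.0024 -0.0081  0.0741] end-axes [-0.0021 -0.0073  0.0742] turn [ 0.6 -0.3  0.2] n 2
[252.57987734 212.52682905]
[[159.0, 227.0], [254.0, 296.0], [162.0, 169.0], [283.0, 109.0]] cup [239.02672711 261.5086978 ]
```

View pics/g9.png

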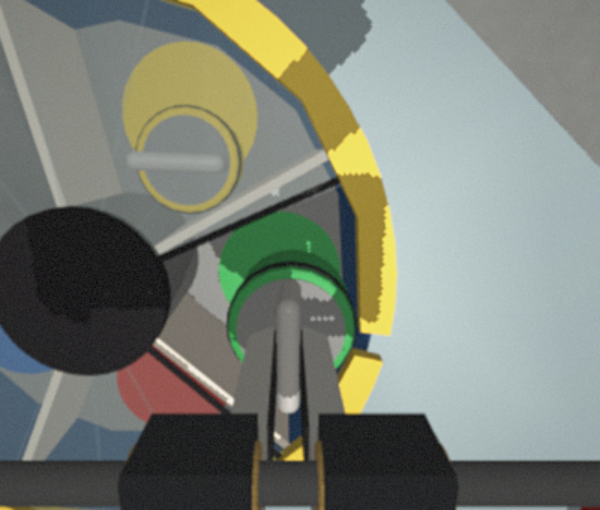

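The yellow cup stands upright on its disc, and the green cup hangs over the green compartment with the opening lined up. I correct by a few mm and lower it.

{"api": "send_rows", "payload": {
  "targets": [
    [[0.6,-0.3,0,-0.002,-0.0075,0,-1],[0,0,0,0,0,0,-1]]
  ]
}}

```text
t: 40.15
position: [480.7, -53.0, 136.5]
ee_rot: [0.004, -0.348, 0.937, -0.003]
ft_force: [-0.1, 0.6, -1.7]
width: 9.2
```

```bash
python3 -c "
from h import *
go((476.8,-51.8,58.5,130.5))"
```

```text
t 40.15 p [480.7 -53.  136.5] psi 130.73 F [-0.1  0.6 -1.7] w 9.2 q1,6 [-0.29 -2.57]
 -> (476.8, -51.8, 58.5, 130.5) shift now-axes m [0.0026 0.004  0.078 ] end-axes [0.0022 0.0034 0.078 ] turn [-0.4  0.3  0.2] n 2
```

{"api": "send_rows", "payload": {
  "targets": [
    [[0,0,0,0.002,0.003,0.015,-1],[0,0,0,0,0,0.025,-1],[0,0,0,0,0,0.02,-1],[0,0,0,0,0,0.008,-1],[0,0,0,0,0,0,-1]]
  ]
}}

```text
t: 40.78
position: [477.4, -52.3, 65.8]
ee_rot: [0.004, -0.348, 0.938, -0.003]
ft_force: [0.4, -0.2, -1.4]
width: 9.3
```

```bash
python3 -c "
from h import *
go((476.8,-51.8,58.5,130.5))"
```

```text
t 40.77 p [477.4 -52.3  65.8] psi 130.69 F [ 0.4 -0.2 -1.4] w 9.3 q1,6 [-0.29 -2.57]
 -> (476.8, -51.8, 58.5, 130.5) shift now-axes m [0.0002 0.0008 0.0073] end-axes [0.0002 0.0008 0.0073] turn [-0.5  0.3  0.2] n 1
```

{"api": "send_rows", "payload": {
  "targets": [
    [[-0.3,0.2,0,0,0,0.005,-1],[0,0,0,0,0,0.003,-1],[0,0,0,0,0,0.002,-1],[0,0,0,0,0,0,-1]]
  ]
}}

```text
t: 41.28
position: [479.8, -52.5, 58.2]
ee_rot: [0.004, -0.348, 0.938, -0.002]
ft_force: [0.4, -0.2, -1.7]
width: 9.1
```

{"api": "send_rows", "payload": {
  "targets": [
    [[0,0,0,0,0,0.0015,-1],[0,0,0,0,0,0.0015,-1]]
  ]
}}

```text
t: 41.52
position: [480.7, -52.0, 57.6]
ee_rot: [0.004, -0.348, 0.938, -0.002]
ft_force: [-4.9, 2.2, 12.4]
width: 9.0
```

{"api": "send_rows", "payload": {
  "targets": [
    [[0,0,0,0,0,0.0015,-1]]
  ]
}}

```text
t: 41.65
position: [481.0, -51.9, 57.7]
ee_rot: [0.004, -0.348, 0.938, -0.002]
ft_force: [-3.7, 0.7, 10.2]
width: 9.4
```

{"api": "send_rows", "payload": {
  "targets": [
    [[0,0,0,0,0,0,-0.5],[0,0,0,0,0,0,-0.5],[0,0,0,0,0,0,-0.5],[0,0,0,0,0,-0.02,-0.5],[0,0,0,0,0,-0.05,-0.5],[0,0,0,0,0,-0.06,-0.1],[0,0,0,0,0,-0.03,-0.1],[0,0,0,0,0,0,-0.1]]
  ]
}}

```text
t: 42.65
position: [479.4, -52.3, 221.0]
ee_rot: [0.004, -0.347, 0.938, -0.002]
ft_force: [-0.4, 0.7, 0.2]
width: 42.6
```

{"api": "send_rows", "payload": {
  "targets": [
    [[0,0,10.6,0,0,0,-0.1],[0,0,10.6,0,0,0,-0.1],[0,0,10.6,0,0,0,-0.1],[0,0,10.6,0,0,0,-0.1],[0,0,10.6,0,0,0,-0.1],[0,0,10.6,0,0,0,-0.1],[0,0,10.6,0,0,0,-0.1],[0,0,10.6,0,0,0,-0.1]]
  ]
}}

```text
t: 43.65
position: [469.8, -50.0, 201.3]
ee_rot: [-0.01, 0.387, 0.922, -0.0]
ft_force: [-0.3, -0.3, 0.1]
width: 42.6
```

{"api": "send_rows", "payload": {
  "targets": [
    [[0,0,10.6,0,0,0,-0.1],[0,0,10.6,0,0,0,-0.1],[0,0,10.6,0,0,0,-0.1],[0,0,10.6,0,0,0,-0.1],[0,0,10.6,0,0,0,-0.1],[0,0,10.6,0,0,0,-0.1],[0,0,10.6,0,0,0,-0.1],[0,0,10.6,0,0,0,-0.1]]
  ]
}}

```text
t: 44.65
position: [457.9, -46.9, 179.6]
ee_rot: [-0.018, 0.911, 0.411, -0.02]
ft_force: [0.2, 0.5, 0.8]
width: 42.4
```

{"api": "send_rows", "payload": {
  "targets": [
    [[0,0,10.6,0,0,0,-0.1],[0,0,10.6,0,0,0,-0.1],[0,0,10.6,0,0,0,-0.1],[0,0,10.6,0,0,0,-0.1],[0,0,10.6,0,0,0,-0.1],[0,0,10.6,0,0,0,-0.1],[0,0,10.6,0,0,0,-0.1],[0,0,10.6,0,0,0,-0.1]]
  ]
}}

```text
t: 45.65
position: [445.3, -43.6, 158.7]
ee_rot: [0.001, 0.947, -0.32, -0.043]
ft_force: [0.5, 0.2, -0.1]
width: 42.0
```

```bash
python3 -c "
from h import *
go((588,-224,200,-146))
t=shot('top');s=shot('scene')
for d,n in((t,'top'),(s,'scene')):
  for f in(-150,-146,-142,-138):
    a=np.radians(TH+180+f);print(n,f,np.round(proj(d,(*(C+100*np.array([np.cos(a),np.sin(a)])),165)),1),np.round(proj(d,(*(C+100*np.array([np.cos(a),np.sin(a)])),102)),1))
def bl(d,x0,x1,y0,y1):
    g=d['image'][y0:y1,x0:x1].max(2)<60
    n,l,s,c=cv2.connectedComponentsWithStats(g.astype(np.uint8));return [(s[i].tolist(),(c[i]+[x0,y0]).round(1).tolist()) for i in range(1,n) if s[i,4]>10]
print(bl(t,285,320,155,190));print(bl(s,215,265,200,250))
"
```

```text
t 45.65 p [445.3 -43.6 158.7] psi -127.27 F [ 0.5  0.2 -0.1] w 42.0 q1,6 [-0.29  1.93]
 -> (588, -224, 200, -146) shift now-axes m [ 0.2188  0.0583 -0.0576] end-axes [ 0.2293 -0.0174 -0.0413] turn [ 2.4  4.4 18.7] n 4
top -150 [309.9 175.6] [307.5 178.3]
top -146 [308.7 173.6] [306.3 176.4]
top -142 [307.3 171.8] [305.1 174.6]
top -138 [305.8 170. ] [303.7 172.9]
scene -150 [225.9 219.5] [227.3 244.3]
scene -146 [229.3 219.6] [230.6 244.3]
scene -142 [232.8 219.5] [233.9 244.3]
scene -138 [236.2 219.3] [237.3 244.1]
[([19, 16, 9, 9, 51], [308.0, 175.2]), ([0, 25, 10, 10, 62], [288.2, 185.8])]
[([0, 0, 38, 46, 899], [232.5, 220.4])]
```

{"api": "send_rows", "payload": {
  "targets": [
    [[2.4,4.4,9,0,0,-0.05,-0.1],[0,0,9,0,0,-0.01,-0.1],[0,0,0,0,0,0,-0.1]]
  ]
}}

```text
t: 46.12
position: [447.0, -44.4, 214.5]
ee_rot: [-0.003, 0.888, -0.461, -0.004]
ft_force: [0.5, 0.0, -0.3]
width: 42.5
```

```bash
python3 -c "
from h import *
go((589,-223.5,215,-146))"
```

```text
t 46.12 p [447.  -44.4 214.5] psi -144.87 F [ 0.5  0.  -0.3] w 42.5 q1,6 [-0.3   2.23]
 -> (589, -223.5, 215, -146) shift now-axes m [ 0.2282 -0.013  -0.0028] end-axes [ 0.2279 -0.0175 -0.0005] turn [-0.1  0.6  1.1] n 4
```

{"api": "send_rows", "payload": {
  "targets": [
    [[0,0.5,1,0.035,-0.003,0,-0.1],[0,0,0,0.055,-0.004,-0.003,-0.1],[0,0,0,0.055,-0.004,-0.003,-0.1],[0,0,0,0.055,-0.004,-0.003,-0.1],[0,0,0,0.025,-0.001,0,-0.1],[0,0,0,0,0,0,-0.1]]
  ]
}}

```text
t: 46.88
position: [589.0, -222.6, 210.4]
ee_rot: [-0.001, 0.891, -0.455, -0.008]
ft_force: [-0.4, 0.7, -0.5]
width: 42.1
```

```bash
python3 -c "
from h import *
go((589,-223.5,125,-146))"
```

```text
t 46.88 p [ 589.  -222.6  210.4] psi -144.09 F [-0.4  0.7 -0.5] w 42.1 q1,6 [-0.5   2.01]
 -> (589, -223.5, 125, -146) shift now-axes m [0.0019 0.0001 0.0854] end-axes [0.0007 0.0005 0.0854] turn [0.3 0.9 1.9] n 2
```

{"api": "send_rows", "payload": {
  "targets": [
    [[0.3,0.9,1.9,0,0,0.01,-0.1],[0,0,0,0,0,0.025,-0.1],[0,0,0,0,0,0.025,-0.1],[0,0,0,0,0,0.018,-0.1],[0,0,0,0,0,0,-0.1]]
  ]
}}

```text
t: 47.5
position: [584.0, -216.4, 125.0]
ee_rot: [-0.001, 0.886, -0.463, -0.005]
ft_force: [0.3, -0.0, -1.3]
width: 42.4
```

{"api": "send_rows", "payload": {
  "targets": [
    [[0,0,0,0,0,0,-1],[0,0,0,0,0,0,-1],[0,0,0,0,0,0,-1],[0,0,0,0,0,0,-1]]
  ],
  "force": 20
}}

```text
t: 48.0
position: [584.9, -216.7, 127.1]
ee_rot: [-0.0, 0.887, -0.462, -0.003]
ft_force: [-0.2, -0.4, -3.1]
width: 19.6
```

```bash
cat >> h.py <<'E'
def follow(f1,n,psi1=None):
    """co-rotating rows of the peg from here to cover angle f1 (deg), in n rows"""
    s,p,M=st();v=p[:2]-C;f0=((np.degrees(np.arctan2(v[1],v[0]))-TH-180+180)%360)-180
    if f0>f1+180: f0-=360
    ps=np.degrees(np.arctan2(M[1,1],M[0,1]))
    print('cover',round(f0,1),'r',round(np.hypot(*v),1),'psi',round(ps,1),'z',round(p[2],1),'w',round(float(s['width']),1),'F',np.round(s['ft_force'],1),'q6',round(s['q'][5],2),'tilt fix',np.round(R.from_matrix(M.T@np.array([[-np.sin(np.radians(ps)),np.cos(np.radians(ps)),0],[np.cos(np.radians(ps)),np.sin(np.radians(ps)),0],[0,0,-1.]]).T).as_rotvec(degrees=True),1))
    q=p[:2]
    for i in range(n):
        f=f0+(f1-f0)*(i+1)/n;a=np.radians(TH+180+f);w=C+100*np.array([np.cos(a),np.sin(a)])
        e=w-q;c,k=np.cos(np.radians(ps)),np.sin(np.radians(ps));print(' turn',round(-(f1-f0)/n,1),'x',round((-k*e[0]+c*e[1])/1000,4),'y',round((c*e[0]+k*e[1])/1000,4))
        q=w;ps+=(f1-f0)/n
E
python3 -c "
from h import *
follow(-104,4)"
```

```text
cover -143.9 r 92.2 psi -145.1 z 127.1 w 19.6 F [-0.2 -0.4 -3.1] q6 2.04 tilt fix [ 0.1  0.3 -0. ]
 turn -10.0 x 0.0068 y -0.0171
 turn -10.0 x -0.001 y -0.0174
 turn -10.0 x -0.001 y -0.0174
 turn -10.0 x -0.001 y -0.0174
```

{"api": "send_rows", "payload": {
  "targets": [
    [[0,0,-8,0.006,-0.014,0,-1],[0,0,-10,-0.001,-0.0174,0,-1],[0,0,-10,-0.001,-0.0174,0,-1],[0,0,-10,-0.001,-0.0174,0,-1],[0,0,-10,-0.001,-0.0174,0,-1]]
  ]
}}

```text
t: 48.62
position: [628.2, -150.7, 127.0]
ee_rot: [-0.004, 0.999, -0.049, -0.008]
ft_force: [-2.6, -1.4, -1.8]
width: 19.6
```

```bash
python3 -c "
from h import *
follow(-34,6)"
```

```text
cover -93.9 r 94.6 psi -95.6 z 127.0 w 19.6 F [-2.6 -1.4 -1.8] q6 1.3 tilt fix [-0.4  1.   0. ]
 turn -10.0 x 0.0042 y -0.0173
 turn -10.0 x -0.0012 y -0.0174
 turn -10.0 x -0.0012 y -0.0174
 turn -10.0 x -0.0012 y -0.0174
 turn -10.0 x -0.0012 y -0.0174
 turn -10.0 x -0.0012 y -0.0174
```

{"api": "send_rows", "payload": {
  "targets": [
    [[-0.4,1,-10,0.004,-0.0173,0,-1],[0,0,-10,-0.0005,-0.0174,0,-1],[0,0,-10,-0.0005,-0.0174,0,-1],[0,0,-10,-0.0005,-0.0174,0,-1],[0,0,-10,-0.0005,-0.0174,0,-1],[0,0,-10,-0.0005,-0.0174,0,-1],[0,0,-10,-0.0005,-0.0174,0,-1]]
  ]
}}

```text
t: 49.5
position: [574.7, -51.9, 127.0]
ee_rot: [0.001, 0.835, 0.551, -0.007]
ft_force: [-0.2, -3.4, -3.7]
width: 19.6
```

```bash
python3 -c "
from h import *
follow(56,8)"
```

```text
cover -21.9 r 96.7 psi -23.2 z 127.0 w 19.6 F [-0.2 -3.4 -3.7] q6 0.18 tilt fix [-0.3  0.8  0. ]
 turn -9.7 x 0.0024 y -0.0169
 turn -9.7 x -0.001 y -0.017
 turn -9.7 x -0.001 y -0.017
 turn -9.7 x -0.001 y -0.017
 turn -9.7 x -0.001 y -0.017
 turn -9.7 x -0.001 y -0.017
 turn -9.7 x -0.001 y -0.017
 turn -9.7 x -0.001 y -0.017
```

{"api": "send_rows", "payload": {
  "targets": [
    [[-0.3,0.8,-9.7,0.0024,-0.017,0,-1],[0,0,-9.7,-0.0005,-0.017,0,-1],[0,0,-9.7,-0.0005,-0.017,0,-1],[0,0,-9.7,-0.0005,-0.017,0,-1],[0,0,-9.7,-0.0005,-0.017,0,-1],[0,0,-9.7,-0.0005,-0.017,0,-1],[0,0,-9.7,-0.0005,-0.017,0,-1],[0,0,-9.7,-0.0005,-0.017,0,-1]]
  ]
}}

```text
t: 50.5
position: [455.8, -84.4, 127.0]
ee_rot: [0.008, 0.281, 0.96, -0.003]
ft_force: [5.6, -0.6, -8.3]
width: 19.4
```

```bash
python3 -c "
from h import *
follow(144,8)"
```

```text
cover 57.6 r 96.1 psi 57.4 z 127.0 w 19.4 F [ 5.6 -0.6 -8.3] q6 -1.37 tilt fix [-0.1  1.   0. ]
 turn -10.8 x 0.003 y -0.0186
 turn -10.8 x -0.0009 y -0.0188
 turn -10.8 x -0.0009 y -0.0188
 turn -10.8 x -0.0009 y -0.0188
 turn -10.8 x -0.0009 y -0.0188
 turn -10.8 x -0.0009 y -0.0188
 turn -10.8 x -0.0009 y -0.0188
 turn -10.8 x -0.0009 y -0.0188
```

{"api": "send_rows", "payload": {
  "targets": [
    [[-0.1,1,-5,0.0025,-0.0187,0,-1],[0,0,-5,-0.0025,-0.0186,0,-1],[0,0,-5,-0.0045,-0.0182,0,-1],[0,0,-5,-0.006,-0.0176,0,-1]]
  ]
}}

```text
t: 51.0
position: [436.3, -152.6, 126.9]
ee_rot: [0.003, 0.103, 0.995, 0.003]
ft_force: [1.8, 3.5, -3.6]
width: 19.4
```

```bash
sed -i 's/def follow(f1,n,psi1=None)/def follow(f1,n,dt=None)/; s/ps+=(f1-f0)\/n/ps+=(f1-f0)\/n if dt is None else dt/' h.py; python3 -c "
from h import *
follow(144,4,3)"
```

```text
cover 100.3 r 98.8 psi 78.2 z 126.9 w 19.4 F [ 1.8  3.5 -3.6] q6 -1.9 tilt fix [ 0.3  0.3 -0. ]
 turn -10.9 x -0.0068 y -0.0177
 turn -10.9 x -0.0103 y -0.016
 turn -10.9 x -0.0124 y -0.0145
 turn -10.9 x -0.0143 y -0.0126
```

{"api": "send_rows", "payload": {
  "targets": [
    [[0,0,-3,-0.007,-0.0177,0,-1],[0,0,-3,-0.0103,-0.016,0,-1],[0,0,-3,-0.0124,-0.0145,0,-1],[0,0,-3,-0.0143,-0.0126,0,-1],[0,0,0,0,0,0,-1]]
  ]
}}

```text
t: 51.62
position: [469.7, -218.1, 126.9]
ee_rot: [0.0, -0.006, 1.0, 0.004]
ft_force: [1.9, -0.9, -3.3]
width: 19.1
```

```bash
python3 -c "
from h import *
follow(144,1)"
```

```text
cover 143.3 r 101.6 psi 90.7 z 126.9 w 19.1 F [ 1.9 -0.9 -3.3] q6 -2.19 tilt fix [ 0.5  0.  -0. ]
 turn -0.7 x -0.002 y 0.0004
```

{"api": "send_rows", "payload": {
  "targets": [
    [[0,0,0,0,0,0,-0.2],[0,0,0,0,0,0,-0.2],[0,0,0,0,0,0,-0.2],[0,0,0,0,0,-0.04,-0.2],[0,0,0,0,0,-0.05,-0.2],[0,0,0,0,0,-0.03,-0.1]]
  ]
}}

```text
t: 52.38
position: [466.8, -215.7, 248.4]
ee_rot: [-0.002, -0.006, 1.0, 0.007]
ft_force: [0.3, -0.4, 0.0]
width: 41.6
```

{"api": "send_rows", "payload": {
  "targets": [
    [[0,0,10.6,0,0,-0.003,-0.1],[0,0,10.6,0,0,-0.003,-0.1],[0,0,10.6,0,0,-0.003,-0.1],[0,0,10.6,0,0,-0.003,-0.1],[0,0,10.6,0,0,-0.003,-0.1],[0,0,10.6,0,0,-0.003,-0.1]]
  ]
}}

```text
t: 53.12
position: [468.0, -215.3, 273.2]
ee_rot: [-0.0, 0.53, 0.848, 0.005]
ft_force: [-0.3, 0.3, 0.4]
width: 42.2
```

{"api": "send_rows", "payload": {
  "targets": [
    [[0,0,0,0.03,0.017,0,-0.1],[0,0,0,0.05,0.028,0,-0.1],[0,0,0,0.05,0.028,0,-0.1],[0,0,0,0.05,0.028,0,-0.1],[0,0,0,0.05,0.028,0,-0.1],[0,0,0,0.05,0.028,0,-0.1],[0,0,0,0.05,0.028,0,-0.1],[0,0,0,0.05,0.028,0,-0.1]]
  ]
}}

```text
t: 54.12
position: [494.5, 230.1, 279.7]
ee_rot: [0.003, 0.534, 0.845, 0.006]
ft_force: [0.4, -0.8, 0.8]
width: 42.3
```

```bash
python3 -c "
from h import *
go((461,330,43,27))
d=shot('wrist');cups(d);print(proj(d,(461,330,70)))
t=shot('top')
for a,c,m in blobs(t,'red'): print('top',a,c,ray(t,*c,42)[:2])
cv2.imwrite('pics/w10.png',d['image'][:,:,::-1])
"
```

```text
t 54.12 p [494.5 230.1 279.7] psi 25.39 F [ 0.4 -0.8  0.8] w 42.3 q1,6 [ 0.27 -0.17]
 -> (461, 330, 43, 27) shift now-axes m [0.1043 0.0093 0.237 ] end-axes [0.1043 0.0155 0.2367] turn [ 0.8 -0.1 -1.6] n 5
red 410 cen [258.  83.] ell [259.  82.  44.  47.] z42 [460.5 334. ] z21 [460.8 335.4]
red 1145 cen [122. 111.] ell [123. 111.  23.  76.] z42 [304.5 216.8] z21 [297.1 212.4]
yellow 513 cen [169. 324.] ell [171. 323.  17.  61.] z42 [494.9 -92.7] z21 [ 496.8 -112.3]
yellow 482 cen [334. 324.] ell [332. 324.  16.  61.] z42 [755.   25.8] z21 [769.7  12.1]
yellow 191 cen [216. 303.] ell [217. 303.  12.  28.] z42 [551.  -20.3] z21 [555.7 -36.3]
yellow 3339 cen [295. 375.] ell [277. 385.  88. 314.] z42 [ 729.1 -141.5] z21 [ 742.5 -163.4]
yellow 339 cen [ 74. 369.] ell [ 75. 373.  12.  51.] z42 [ 374.7 -271. ] z21 [ 370.8 -299.2]
[258.76094049  83.85519547]
top 554 [253.47111913 177.32310469] [596.1139034  -57.60840575]
top 81 [334.12345679 192.11111111] [ 539.24702554 -321.20632782]
top 220 [175.85909091 271.10454545] [297.24306293 202.59223041]
```

{"api": "send_rows", "payload": {
  "targets": [
    [[0.8,0,-1.6,0,0,0.03,-0.1],[0,0,0,0.05,0.0075,0.03,-0.1],[0,0,0,0.05,0.0075,0.03,-0.1],[0,0,0,0,0,0.04,-0.1],[0,0,0,0,0,0.02,-0.1],[0,0,0,0,0,0,-0.1]]
  ]
}}

```text
t: 54.98
position: [461.3, 329.0, 127.6]
ee_rot: [0.001, 0.519, 0.855, 0.001]
ft_force: [0.4, -0.4, 0.3]
width: 42.8
```

```bash
python3 -c "
from h import *
go((461,330,43,27))"
```

```text
t 54.98 p [461.3 329.  127.6] psi 27.44 F [ 0.4 -0.4  0.3] w 42.8 q1,6 [ 0.47 -0.01]
 -> (461, 330, 43, 27) shift now-axes m [ 0.0011 -0.0001  0.0846] end-axes [0.001  0.0002 0.0846] turn [0.2 0.  0.4] n 2
```

{"api": "send_rows", "payload": {
  "targets": [
    [[0,0,0,0.001,0,0.015,-0.1],[0,0,0,0,0,0.03,-0.1],[0,0,0,0,0,0.022,-0.1],[0,0,0,0,0,0.01,-0.1],[0,0,0,0,0,0.003,-0.1],[0,0,0,0,0,0,-0.1]]
  ]
}}

```text
t: 55.72
position: [466.7, 329.8, 50.4]
ee_rot: [0.004, 0.521, 0.854, 0.006]
ft_force: [-0.1, 0.1, -0.2]
width: 42.6
```

{"api": "send_rows", "payload": {
  "targets": [
    [[0,0,0,0,0,0,-1],[0,0,0,0,0,0,-1],[0,0,0,0,0,0,-1],[0,0,0,0,0,0,-1],[0,0,0,0,0,0,-1],[0,0,0,0,0,0,-1]]
  ]
}}

```text
t: 56.48
position: [467.7, 330.4, 52.6]
ee_rot: [0.005, 0.521, 0.854, 0.007]
ft_force: [0.3, -1.0, -0.3]
width: 9.4
```

{"api": "send_rows", "payload": {
  "targets": [
    [[0,0,0,0,0,-0.03,-1],[0,0,0,0,0,-0.05,-1],[0,0,0,0,0,-0.05,-1],[0,0,0,0,0,-0.035,-1],[0,0,0,0,0,0,-1]]
  ]
}}

```text
t: 57.1
position: [463.4, 328.4, 218.1]
ee_rot: [0.003, 0.521, 0.854, 0.004]
ft_force: [-0.1, -0.1, -2.0]
width: 9.4
```

```bash
python3 -c "
from h import *
a=np.radians(TH+144);p=C+105*np.array([np.cos(a),np.sin(a)]);print(p)
go((*p,200,27))"
```

```text
[600.09340019 -57.86951368]
t 57.1 p [463.4 328.4 218.1] psi 27.25 F [-0.1 -0.1 -2. ] w 9.4 q1,6 [ 0.47 -0.01]
 -> (np.float64(600.0934001932683), np.float64(-57.869513682195205), 200, 27) shift now-axes m [-0.406  -0.0555  0.018 ] end-axes [-0.4063 -0.0536  0.0181] turn [0.6 0.1 0.2] n 7
```

{"api": "send_rows", "payload": {
  "targets": [
    [[0,0,0,-0.035,-0.005,0,-1],[0,0,0,-0.057,-0.0075,0,-1],[0,0,0,-0.057,-0.0075,0,-1],[0,0,0,-0.057,-0.0075,0,-1],[0,0,0,-0.057,-0.0075,0,-1],[0,0,0,-0.057,-0.0075,0,-1],[0,0,0,-0.04,-0.006,0,-1],[0,0,0,0,0,0,-1]]
  ]
}}

```text
t: 58.1
position: [578.6, -23.8, 193.6]
ee_rot: [-0.009, 0.519, 0.854, -0.003]
ft_force: [-0.3, 1.4, -1.6]
width: 9.3
```

```bash
python3 -c "
from h import *
go((600,-58,150,27))"
```

```text
t 58.1 p [578.6 -23.8 193.6] psi 27.42 F [-0.3  1.4 -1.6] w 9.3 q1,6 [-0.19 -0.67]
 -> (600, -58, 150, 27) shift now-axes m [-0.0408  0.0039  0.043 ] end-axes [-0.0402  0.0035  0.0436] turn [-0.9 -0.7  0.4] n 1
```

{"api": "send_rows", "payload": {
  "targets": [
    [[-0.9,-0.7,0.4,-0.02,0.002,0,-1],[0,0,0,-0.019,0.002,0.015,-1],[0,0,0,0,0,0.02,-1],[0,0,0,0,0,0,-1],[0,0,0,0,0,0,-1]]
  ]
}}

```text
t: 58.72
position: [598.7, -55.6, 151.9]
ee_rot: [-0.002, 0.521, 0.854, -0.001]
ft_force: [1.0, 0.2, -2.4]
width: 9.4
```

```bash
python3 -c "
from h import *
go((600,-58,63.5,27))
d=shot('wrist');f=lambda a,r,z:np.round(proj(d,(*(C+r*np.array([np.cos(np.radians(a)),np.sin(np.radians(a))])),z))).tolist()
print('edges',[f(TH+144+s*33,r,100) for s in(-1,1) for r in(46,150)])
for a,c,m in blobs(d,'red',60): print(a,c)
"
```

```text
t 58.73 p [598.7 -55.6 151.9] psi 27.21 F [ 1.   0.2 -2.4] w 9.4 q1,6 [-0.24 -0.71]
 -> (600, -58, 63.5, 27) shift now-axes m [-0.003   0.0003  0.0884] end-axes [-0.0027  0.      0.0884] turn [-0.2 -0.2  0.2] n 2
edges [[197.0, 254.0], [307.0, 270.0], [171.0, 208.0], [234.0, 105.0]]
3498 [251.06289308 172.29016581]
```

{"api": "send_rows", "payload": {
  "targets": [
    [[0,0,0,-0.0025,0,0.01,-1],[0,0,0,0,0,0.025,-1],[0,0,0,0,0,0.025,-1],[0,0,0,0,0,0.015,-1],[0,0,0,0,0,0,-1]]
  ]
}}

```text
t: 59.4
position: [602.1, -57.8, 77.0]
ee_rot: [0.001, 0.52, 0.854, 0.0]
ft_force: [0.6, 0.3, -2.0]
width: 9.1
```

```bash
python3 -c "
from h import *
go((600,-58,63.5,27))"
```

```text
t 59.4 p [602.1 -57.8  77. ] psi 27.32 F [ 0.6  0.3 -2. ] w 9.1 q1,6 [-0.24 -0.72]
 -> (600, -58, 63.5, 27) shift now-axes m [ 0.0008 -0.002   0.0135] end-axes [ 0.0008 -0.002   0.0135] turn [0.1 0.1 0.3] n 1
```

{"api": "send_rows", "payload": {
  "targets": [
    [[0,0,0,0,-0.0015,0.006,-1],[0,0,0,0,0,0.004,-1],[0,0,0,0,0,0.002,-1],[0,0,0,0,0,0.0015,-1],[0,0,0,0,0,0.0015,-1]]
  ]
}}

```text
t: 60.02
position: [603.4, -59.2, 64.4]
ee_rot: [0.004, 0.52, 0.854, 0.001]
ft_force: [0.8, -0.1, -2.8]
width: 9.1
```

{"api": "send_rows", "payload": {
  "targets": [
    [[0,0,0,0,0,0.0015,-1],[0,0,0,0,0,0.0015,-1]]
  ]
}}

```text
t: 60.28
position: [604.2, -60.1, 62.8]
ee_rot: [0.005, 0.52, 0.854, 0.001]
ft_force: [-2.5, -2.0, 7.8]
width: 9.5
```

The red cup is down on the floor (contact 8 N). I release it and go to the peg.

{"api": "send_rows", "payload": {
  "targets": [
    [[0,0,0,0,0,0,-0.5],[0,0,0,0,0,0,-0.5],[0,0,0,0,0,0,-0.5],[0,0,0,0,0,-0.02,-0.5],[0,0,0,0,0,-0.05,-0.5],[0,0,0,0,0,-0.06,-0.1],[0,0,0,0,0,-0.03,-0.1],[0,0,0,0,0,0,-0.1]]
  ]
}}

```text
t: 61.28
position: [604.2, -59.1, 233.5]
ee_rot: [0.008, 0.52, 0.854, 0.002]
ft_force: [-0.4, 0.5, 0.3]
width: 42.1
```

{"api": "send_rows", "payload": {
  "targets": [
    [[0,0,-10.4,0,0,-0.003,-0.1],[0,0,-10.4,0,0,-0.003,-0.1],[0,0,-10.4,0,0,-0.003,-0.1],[0,0,-10.4,0,0,-0.003,-0.1],[0,0,-10.4,0,0,-0.003,-0.1],[0,0,-10.4,0,0,-0.003,-0.1],[0,0,-10.4,0,0,-0.003,-0.1],[0,0,-10.4,0,0,-0.003,-0.1]]
  ]
}}

```text
t: 62.28
position: [596.9, -56.8, 245.7]
ee_rot: [-0.001, -0.201, 0.979, 0.001]
ft_force: [0.3, -0.3, -0.3]
width: 41.9
```

{"api": "send_rows", "payload": {
  "targets": [
    [[0,0,0,0.03,-0.018,0,-0.1],[0,0,0,0.045,-0.026,0,-0.1],[0,0,0,0.045,-0.026,0,-0.1],[0,0,0,0.04,-0.024,0,-0.1],[0,0,0,0.018,-0.01,0,-0.1],[0,0,0,0,0,0,-0.1]]
  ]
}}

```text
t: 63.02
position: [466.8, -224.0, 235.9]
ee_rot: [-0.007, -0.203, 0.979, 0.006]
ft_force: [-0.2, 0.5, 0.3]
width: 42.4
```

```bash
python3 -c "
from h import *
go((471,-217,125,110))"
```

```text
t 63.02 p [ 466.8 -224.   235.9] psi 113.43 F [-0.2  0.5  0.3] w 42.4 q1,6 [-0.61 -2.59]
 -> (471, -217, 125, 110) shift now-axes m [-0.0079  0.0031  0.1108] end-axes [-0.0063  0.0051  0.1109] turn [ 0.8 -0.7  3.4] n 2
```

{"api": "send_rows", "payload": {
  "targets": [
    [[0.8,-0.7,0,-0.0075,0.003,0,-0.1],[0,0,0,0,0,0.025,-0.1],[0,0,0,0,0,0.025,-0.1],[0,0,0,0,0,0,-0.1]]
  ]
}}

```text
t: 63.52
position: [475.4, -212.5, 183.4]
ee_rot: [0.002, -0.206, 0.979, 0.001]
ft_force: [0.3, 0.4, 0.6]
width: 42.3
```

```bash
python3 -c "
from h import *
go((471,-217,125,113))"
```

```text
t 63.52 p [ 475.4 -212.5  183.4] psi 113.75 F [0.3 0.4 0.6] w 42.3 q1,6 [-0.59 -2.58]
 -> (471, -217, 125, 113) shift now-axes m [ 0.0061 -0.0024  0.0583] end-axes [ 0.0058 -0.0024  0.0584] turn [0.1 0.2 0.7] n 1
```

{"api": "send_rows", "payload": {
  "targets": [
    [[0,0,0,0.006,-0.0025,0.012,-0.1],[0,0,0,0,0,0.02,-0.1],[0,0,0,0,0,0.016,-0.1],[0,0,0,0,0,0.008,-0.1],[0,0,0,0,0,0,-0.1]]
  ]
}}

```text
t: 64.15
position: [473.7, -217.2, 127.5]
ee_rot: [0.004, -0.207, 0.978, -0.001]
ft_force: [-0.7, 0.6, 0.7]
width: 42.3
```

{"api": "send_rows", "payload": {
  "targets": [
    [[0,0,0,0,0,0,-1],[0,0,0,0,0,0,-1],[0,0,0,0,0,0,-1],[0,0,0,0,0,0,-1]]
  ],
  "force": 20
}}

```text
t: 64.65
position: [474.7, -218.1, 129.1]
ee_rot: [0.005, -0.207, 0.978, -0.002]
ft_force: [0.5, -0.7, -2.3]
width: 19.4
```

```bash
python3 -c "
from h import *
follow(72,7,-7.9)"
```

```text
cover 145.6 r 98.4 psi 113.9 z 129.1 w 19.4 F [ 0.5 -0.7 -2.3] q6 -2.59 tilt fix [-0.3  0.5  0. ]
 turn 10.5 x 0.0087 y 0.016
 turn 10.5 x 0.0066 y 0.0171
 turn 10.5 x 0.0058 y 0.0174
 turn 10.5 x 0.005 y 0.0176
 turn 10.5 x 0.0042 y 0.0178
 turn 10.5 x 0.0034 y 0.018
 turn 10.5 x 0.0025 y 0.0181
```

Gripped. I turn the cover back with 7.9° of tool turn per row.

{"api": "send_rows", "payload": {
  "targets": [
    [[-0.3,0.5,7.9,0.0087,0.016,0,-1],[0,0,7.9,0.0066,0.0171,0,-1],[0,0,7.9,0.0058,0.0174,0,-1],[0,0,7.9,0.005,0.0176,0,-1],[0,0,7.9,0.0042,0.0178,0,-1],[0,0,7.9,0.0034,0.018,0,-1]]
  ]
}}

```text
t: 65.4
position: [433.2, -126.7, 128.9]
ee_rot: [-0.001, 0.22, 0.976, -0.007]
ft_force: [-4.1, -1.9, 2.1]
width: 19.5
```

```bash
python3 -c "
from h import *
follow(3,8,-7.9)"
```

```text
cover 85.5 r 101.9 psi 64.6 z 128.9 w 19.5 F [-4.1 -1.9  2.1] q6 -1.59 tilt fix [-0.8  0.   0. ]
 turn 10.3 x 0.0022 y 0.0181
 turn 10.3 x 0.0033 y 0.0177
 turn 10.3 x 0.0025 y 0.0178
 turn 10.3 x 0.0018 y 0.0179
 turn 10.3 x 0.001 y 0.0179
 turn 10.3 x 0.0003 y 0.018
 turn 10.3 x -0.0005 y 0.018
 turn 10.3 x -0.0012 y 0.0179
```

{"api": "send_rows", "payload": {
  "targets": [
    [[-0.8,0,7.9,0.0022,0.0181,0,-1],[0,0,7.9,0.0033,0.0177,0,-1],[0,0,7.9,0.0025,0.0178,0,-1],[0,0,7.9,0.0018,0.0179,0,-1],[0,0,7.9,0.001,0.018,0,-1],[0,0,7.9,0.0003,0.018,0,-1],[0,0,7.9,-0.0005,0.018,0,-1],[0,0,0,0,0,0,-1]]
  ]
}}

```text
t: 66.4
position: [509.4, -37.8, 128.7]
ee_rot: [-0.008, 0.66, 0.751, -0.005]
ft_force: [0.9, -1.0, -1.7]
width: 19.4
```

```bash
python3 -c "
from h import *
follow(0,1)"
```

```text
cover 16.5 r 104.9 psi 7.4 z 128.7 w 19.4 F [ 0.9 -1.  -1.7] q6 -0.37 tilt fix [-1.  -0.2 -0. ]
 turn 16.5 x -0.0059 y 0.0293
```

{"api": "send_rows", "payload": {
  "targets": [
    [[-1,0,5,-0.001,0.012,0,-1],[0,0,5,-0.002,0.01,0,-1],[0,0,0,-0.001,0.007,0,-1],[0,0,0,0,0,0,-1]]
  ]
}}

```text
t: 66.9
position: [534.8, -35.4, 128.7]
ee_rot: [-0.007, 0.722, 0.692, 0.002]
ft_force: [-0.9, 1.0, -0.6]
width: 20.0
```

```bash
python3 -c "
from h import *
follow(0,1)"
```

```text
cover 2.5 r 104.3 psi -2.4 z 128.7 w 20.0 F [-0.9  1.  -0.6] q6 -0.2 tilt fix [-0.4 -0.7 -0. ]
 turn 2.5 x -0.0043 y 0.0045
```

{"api": "send_rows", "payload": {
  "targets": [
    [[0,0,0,-0.002,0.0045,0,-1],[0,0,0,0,0,0,-1]]
  ]
}}

```text
t: 67.15
position: [538.5, -35.8, 128.7]
ee_rot: [-0.009, 0.721, 0.693, 0.003]
ft_force: [0.7, 0.8, -1.2]
width: 19.5
```

{"api": "send_rows", "payload": {
  "targets": [
    [[0,0,0,0,0,0,-0.2],[0,0,0,0,0,0,-0.2],[0,0,0,0,0,0,-0.2],[0,0,0,0,0,-0.04,-0.2],[0,0,0,0,0,-0.05,-0.2],[0,0,0,0,0,-0.02,-0.2],[0,0,0,0,0,0,-0.2]]
  ]
}}

```text
t: 68.03
position: [538.2, -40.7, 241.1]
ee_rot: [-0.008, 0.721, 0.693, 0.001]
ft_force: [0.4, 0.6, -0.2]
width: 38.0
```

```bash
python3 -c "
from h import *
go((539.2,-39.8,230,-2.8))
d=shot('scene')
def bl(d,x0,x1,y0,y1):
    g=d['image'][y0:y1,x0:x1].max(2)<60
    n,l,s,c=cv2.connectedComponentsWithStats(g.astype(np.uint8));return [(s[i].tolist(),(c[i]+[x0,y0]).round(2).tolist()) for i in range(1,n) if s[i,4]>10]
print('baseline home 257.8,187.7 ->',bl(d,245,275,165,215))
for f in(-4,-2,0,2,4):
    a=np.radians(TH+180+f);print(f,np.round(proj(d,(*(C+100*np.array([np.cos(a),np.sin(a)])),132)),2))
b=cv2.imread('pics/s1.png')[:,:,::-1]
print('s1',bl({'image':b},245,275,165,215))
# sub-pixel: darkness-weighted column of the peg, rows 182-196
for n,I in(('home',b),('now',d['image'])):
    w=np.clip(110-I[180:194,250:267].max(2).astype(float),0,None);print(n,(w.sum(0)*np.arange(250,267)).sum()/w.sum())
"
```

```text
t 68.03 p [538.2 -40.7 241.1] psi -2.28 F [ 0.4  0.6 -0.2] w 38.0 q1,6 [-0.24 -0.2 ]
 -> (539.2, -39.8, 230, -2.8) shift now-axes m [0.0008 0.0011 0.0111] end-axes [0.001  0.001  0.0111] turn [-0.6 -0.7  0.5] n 1
baseline home 257.8,187.7 -> [([9, 11, 8, 24, 147], [257.65, 187.44]), ([0, 43, 8, 7, 36], [247.61, 211.89])]
-4 [260.43 189.02]
-2 [259.28 188.58]
0 [258.11 188.16]
2 [256.91 187.77]
4 [255.69 187.4 ]
s1 [([9, 11, 8, 24, 151], [257.72, 187.56]), ([19, 14, 11, 5, 20], [269.15, 181.7]), ([0, 43, 7, 7, 33], [247.3, 211.85])]
home 258.10312773403325
now 257.65988844991864
```

The cover is home to within about half a degree. Next is the plunger.

{"api": "send_rows", "payload": {
  "targets": [
    [[-0.6,-0.7,10.2,0,0,-0.002,-0.2],[0,0,10.2,0,0,-0.002,-0.2],[0,0,10.2,0,0,-0.002,-0.2],[0,0,10.2,0,0,-0.002,-0.2],[0,0,10.2,0,0,-0.002,-0.2],[0,0,10.2,0,0,-0.002,-0.2],[0,0,10.2,0,0,-0.002,-0.2],[0,0,10.2,0,0,-0.002,-0.2]]
  ]
}}

```text
t: 69.08
position: [528.7, -39.4, 239.2]
ee_rot: [-0.002, 0.999, 0.03, -0.015]
ft_force: [0.2, -0.1, 0.2]
width: 37.7
```

{"api": "send_rows", "payload": {
  "targets": [
    [[0,0,10.2,0,0,0,-0.2],[0,0,0,-0.001,0.035,0,-0.2],[0,0,0,-0.001,0.055,0,-0.2],[0,0,0,-0.001,0.055,0,-0.2],[0,0,0,-0.001,0.055,0,-0.2],[0,0,0,0,0.045,0,-0.2],[0,0,0,0,0.015,0,-0.2],[0,0,0,0,0,0,-0.2]]
  ]
}}

```text
t: 70.08
position: [484.2, -299.4, 221.8]
ee_rot: [-0.007, 0.998, -0.061, -0.027]
ft_force: [0.3, 0.4, 0.4]
width: 37.9
```

```bash
python3 -c "
from h import *
go((526.5,-296.2,152.5,-92.6))"
```

```text
t 70.08 p [ 484.2 -299.4  221.8] psi -97.02 F [0.3 0.4 0.4] w 37.9 q1,6 [-0.69  1.  ]
 -> (526.5, -296.2, 152.5, -92.6) shift now-axes m [ 0.0453 -0.0077  0.0671] end-axes [ 0.0422 -0.0052  0.0693] turn [-0.7  3.1 -4.4] n 2
```

{"api": "send_rows", "payload": {
  "targets": [
    [[-0.7,3.1,-4.4,0.022,-0.004,0,-0.2],[0,0,0,0.021,-0.003,0,-0.2],[0,0,0,0,0,0,-0.2],[0,0,0,0,0,0.01,-0.2],[0,0,0,0,0,0,-0.2]]
  ]
}}

```text
t: 70.7
position: [527.5, -287.7, 207.2]
ee_rot: [-0.003, 1.0, -0.018, -0.002]
ft_force: [-1.0, -0.7, -0.2]
width: 37.6
```

```bash
python3 -c "
from h import *
go((526.5,-296.2,152.5,-92.6))"
```

```text
t 70.7 p [ 527.5 -287.7  207.2] psi -92.07 F [-1.  -0.7 -0.2] w 37.6 q1,6 [-0.64  0.96]
 -> (526.5, -296.2, 152.5, -92.6) shift now-axes m [-0.0005  0.0089  0.0546] end-axes [-0.0006  0.0086  0.0547] turn [-0.3  0.2  0.5] n 1
```

{"api": "send_rows", "payload": {
  "targets": [
    [[-0.3,0.2,0.5,-0.0005,0.0085,0,-0.2],[0,0,0,0,0,0,-0.2],[0,0,0,0,0,0.015,-0.2],[0,0,0,0,0,0.02,-0.2],[0,0,0,0,0,0.012,-0.2],[0,0,0,0,0,0.004,-0.2],[0,0,0,0,0,0,-0.2]]
  ]
}}

```text
t: 71.58
position: [525.3, -297.3, 152.8]
ee_rot: [-0.0, 1.0, -0.024, -0.0]
ft_force: [0.7, 0.3, -0.2]
width: 37.7
```

{"api": "send_rows", "payload": {
  "targets": [
    [[0,0,0,0,0,0,-1],[0,0,0,0,0,0,-1],[0,0,0,0,0,0,-1],[0,0,0,0,0,0,-1],[0,0,0,0,0,0,-1]]
  ],
  "force": 40
}}

```text
t: 72.2
position: [526.3, -295.7, 154.2]
ee_rot: [-0.001, 1.0, -0.023, 0.001]
ft_force: [0.2, 0.9, -1.3]
width: 11.8
```

{"api": "send_rows", "payload": {
  "targets": [
    [[0,0,0,0,0,-0.005,-1],[0,0,0,0,0,-0.004,-1],[0,0,0,0,0,-0.001,-1],[0,0,0,0,0,0,-1]]
  ]
}}

```text
t: 72.7
position: [526.1, -295.7, 160.0]
ee_rot: [-0.002, 1.0, -0.023, 0.0]
ft_force: [3.6, -0.3, -9.8]
width: 11.7
```

{"api": "send_rows", "payload": {
  "targets": [
    [[0,0,0,0,0,-0.003,-1],[0,0,-10,0,0,-0.0005,-1],[0,0,-10,0,0,-0.0005,-1],[0,0,-10,0,0,-0.0005,-1],[0,0,-10,0,0,-0.0005,-1],[0,0,-10,0,0,-0.0005,-1],[0,0,-10,0,0,-0.0005,-1],[0,0,-10,0,0,-0.0005,-1]]
  ]
}}

```text
t: 73.7
position: [526.5, -296.3, 165.9]
ee_rot: [-0.001, 0.821, 0.57, 0.002]
ft_force: [3.5, -2.3, -10.4]
width: 11.7
```

{"api": "send_rows", "payload": {
  "targets": [
    [[0,0,-10,0,0,-0.0005,-1],[0,0,-10,0,0,0,-1],[0,0,0,0,0,0,-1]]
  ]
}}

```text
t: 74.08
position: [526.8, -296.3, 166.1]
ee_rot: [-0.001, 0.706, 0.708, 0.002]
ft_force: [3.2, -0.0, -11.0]
width: 11.9
```

{"api": "send_rows", "payload": {
  "targets": [
    [[0,0,0,0,0,0.006,-1],[0,0,0,0,0,0.006,-1],[0,0,0,0,0,0.005,-1],[0,0,0,0,0,0.003,-1],[0,0,0,0,0,0,-1]]
  ]
}}

```text
t: 74.7
position: [526.8, -296.4, 145.5]
ee_rot: [-0.001, 0.708, 0.706, 0.002]
ft_force: [3.7, -0.1, -6.5]
width: 11.7
```

```bash
python3 -c "
from h import *
go((526.5,-296.2,139.5,-2.8))"
```

```text
t 74.7 p [ 526.8 -296.4  145.5] psi -0.2 F [ 3.7 -0.1 -6.5] w 11.7 q1,6 [-0.66 -0.66]
 -> (526.5, -296.2, 139.5, -2.8) shift now-axes m [ 0.0002 -0.0003  0.006 ] end-axes [ 0.0002 -0.0003  0.006 ] turn [ 0.1 -0.2  2.6] n 1
```

{"api": "send_rows", "payload": {
  "targets": [
    [[0,0,2.6,0,0,0.004,-1],[0,0,0,0,0,0.003,-1],[0,0,0,0,0,0.002,-1],[0,0,0,0,0,0,-0.2],[0,0,0,0,0,0,-0.2],[0,0,0,0,0,0,-0.2],[0,0,0,0,0,0,-0.2]]
  ]
}}

```text
t: 75.58
position: [527.8, -298.1, 143.1]
ee_rot: [0.002, 0.724, 0.69, 0.002]
ft_force: [0.7, 0.2, -0.9]
width: 37.5
```

{"api": "send_rows", "payload": {
  "targets": [
    [[0,0,0,0,0,-0.015,-0.2],[0,0,0,0,0,-0.04,-0.2],[0,0,0,0,0,-0.05,-0.2],[0,0,0,0,0,-0.02,-0.2],[0,0,0,0,0,0,-0.2]]
  ]
}}

```text
t: 76.2
position: [527.3, -298.3, 275.2]
ee_rot: [0.003, 0.724, 0.69, 0.002]
ft_force: [-0.4, -0.2, 0.7]
width: 37.9
```

```bash
python3 -c "
from h import *
go((526.5,-296.2,139.5,-2.8))
d=shot('scene','fin_s.png');t=shot('top','fin_t.png');b={'image':np.ascontiguousarray(cv2.imread('pics/s1.png')[:,:,::-1])}
r={}
for n,x in(('home',b),('now',d)):
    for a,c,m in blobs(x,'red',80):
        ys,xs=np.where(m)
        if 165<c[0]<200 and 200<c[1]<245: r[n]=c;print(n,a,c.round(2),xs.min(),xs.max(),ys.min(),ys.max())
    I=x['image'];w=np.clip(110-I[180:194,250:267].max(2).astype(float),0,None);print('peg',(w.sum(0)*np.arange(250,267)).sum()/w.sum())
ok=len(r)==2 and abs(r['home'][1]-r['now'][1])<1.2
print('plunger ok',ok)
x=np.hstack([cv2.resize(d['image'][150:300,150:320,::-1],(430,400)),cv2.resize(t['image'][134:254,222:352,::-1],(370,400))]);cv2.imwrite('pics/fin.png',x)
"
```

```text
t 76.2 p [ 527.3 -298.3  275.2] psi -2.8 F [-0.4 -0.2  0.7] w 37.9 q1,6 [-0.66 -0.61]
 -> (526.5, -296.2, 139.5, -2.8) shift now-axes m [ 0.0023 -0.0018  0.1357] end-axes [ 0.0021 -0.0009  0.1357] turn [ 0.4  0.1 -0. ] n 3
home 301 [183.66 228.49] 173 194 218 240
peg 258.10312773403325
now 295 [183.75 228.49] 174 194 217 240
peg 257.6545433145009
plunger ok True
```

View pics/fin.png

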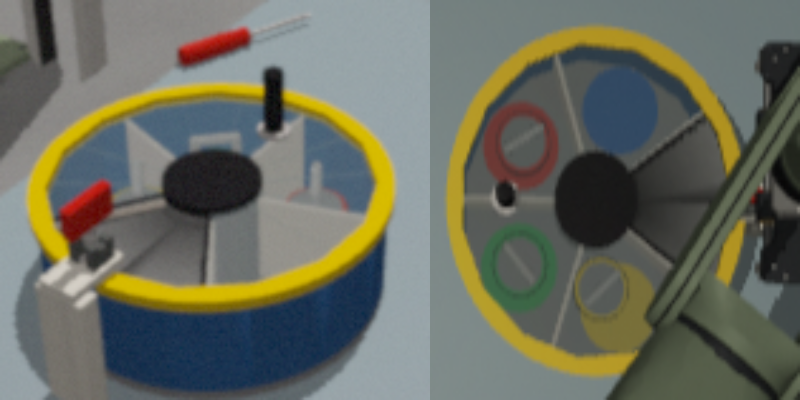

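The plunger handle is at exactly its home height. The cover is home and all three cups stand upright in their own compartments.

```bash
python3 -c "
from workcell import job_done;print(job_done())"
```

```text
the job is handed in; nothing more can be done
None
```

I handed the job in at about 76 s of the 210 s allowed. The plunger was parked, then the yellow, green and red cups were each set into the compartment with the disc of their own colour. After that the cover was turned home and the plunger let down. There was no blue cup on the bench.

**Last checks that agreed:**
- **Plunger:** the handle's pixel height is identical to the start picture (row 228.49 both times), so the pin is fully down.
- **Cover:** the peg is within 0.4 px of its start position, about 0.7°, and the pin dropped into the notch.
- **Cups:** the final picture shows all three upright, with the red and green cups centred on their discs.

**What failed or disagreed:**
- **Yellow cup off-centre:** it stands roughly 20 mm off the centre of its disc, though upright and inside its compartment. I did not correct it.
- **Fingertips:** they stood about 24 mm higher than the stated tip reach gives, so my first grip on the handle slipped off. I measured the offset by touching the handle's top and used it from then on.
- **First cover turn:** the gripper slid on the peg partway round, so I had to grip it again.

I never touched the circuit board, screwdriver or parts bin.

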